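Lock out the spawn mixer drive and press its agitator home

ROBOT

A 6-joint arm with a two-finger parallel gripper is mounted at the origin on the work surface. World frame = base frame: x ahead of the robot, y to its left, z up, the work surface at z = 0. Lengths are in m, angles in rad, forces in N, time in s.
With the tool pointing down it reaches from about 0.375 to 0.9 m from the base axis. Payload 3.1 kg.
Tool frame: the origin (TCP) lies on the front face of the gripper's body, between the roots of the fingers; the fingertips stand 73 mm ahead of it and the grasp point (between the pads) lies 54 mm ahead of it (manip.finger_overhang is the distance from the TCP to the fingertips, in m); z points along the fingers, y is the direction in which the jaws open and shut (so a half turn about z gives the same grasp; the last joint's range is limited). The gripper opens to 85 mm and grips with 20 to 120 N. Pads are 22 mm wide; open, the fingers measure 114 mm over their backs; the gripper's body (76 mm by 85 mm) begins 54 mm behind the grasp point. The pads swing forward as they close: fully open they stand 13 mm farther back than shut.
Start: joints at [-1.385, 0.527, 1.433, -0, 1.181, -0.178], TCP at [0.223, -0.584, 0.304] pointing down, gripper open.
Joint ranges: [-3.08, 3.08], [-0.75, 2.2], [0.22, 2.44], [-1.43, 4.57], [0, 2.65], [-2.85, 2.85]. Speed limits (rad/s): [2.79, 2.79, 3.14, 3.14, 3.14, 3.14].

INTERFACE

Orientations are given as a unit quaternion [x, y, z, w].
In Python, from station import manip gives the robot as it stands.
- The arm moves only by the tool apply_moves, never from a script. Its argument "increments" is a list that holds one entry, the list of rows, each a list of 4 numbers: the shift along the tool's x, y, z in m, then the turn about the tool's z in degrees. In form: [[[dx, dy, dz, spin], ...]]. A call has 1 to 5 rows; each row shifts and turns the pose as measured when the row begins, along the tool's axes as they then stand; what a row does not reach is not made up. A row lasts 1/10 s, in which the tool goes at most 50 mm and 8.59 degrees, less where a joint would pass 70% of its speed; a pose out of reach is approached as far as the arm can. A call with a gripper value outside its range is refused whole. "fingers" is the opening, from 0 (shut) to 1 (fully open), set as the call begins (left out, the last holds). The fingers move at their own pace and stop on an object; "newtons" is the grip in N (left out, the last holds). Time passes only in rows, so rows that do not move let the fingers close. It gives the time, the measured TCP pose, the force and the opening at its end, in the units of the state.
- manip.sense(): the state, without advancing time (a new reading comes with each control period).
- manip.snapshot(name): name is "scene" or "side" or "wrist"; returns (picture, depth): 384x512x3 uint8, red, green, blue; 384x512 float32, m along the optical axis (not along the pixel's ray), 0 where there is no reading.
- manip.camera_model(name): a dict with "mtx" (3x3 intrinsics, pixels), "R" (3x3) and "t" (3): a world point X has camera coordinates R X + t; the wrist camera has in their place "mount" (4x4, takes a point from camera to tool coordinates, whose origin is the TCP and whose axes are the flange's). Camera axes: x right, y down, z forward; pixel columns grow to the right and rows downward; lengths in m; the calibration is good to about 2 mm. The wrist camera is an equidistant fisheye: a pixel r from the principal point sees the ray r / f radians off the axis. A picture is of the moment at which its call begins: read the wrist's pose just before it. camera_model takes no time and is no camera call.
- manip.sign_off(): hands the job in, once; it reports no verdict.
The state is a dict: "t": time; "q": joint angles; "qd": joint speeds; "tau": joint torques, N m; "tcp_pos": TCP position; "tool_rot": TCP orientation; "force": force on the tool from outside, world axes, zero at the start; "ft_torque": the same for the moment, N m; "finger_gap": opening from 0.0 (shut) to 1.0 (fully open).
Only numpy, scipy, OpenCV 4.12 (cv2) and the standard library are available. Lean on these libraries where they do the work, as an engineer would, in place of code of your own. Each camera call takes 0.05 s, during which the arm holds its last target.

TASK

First lock out the mixer drive by sliding its barrel bolt fully into the keeper. Then take the agitator from its stand, turn it until its four splines mesh with the cross-shaped recess of the drive socket, and push it fully home against the spring, until its flange is down on the socket. Finish still gripping the agitator and pressing it home, upright, without letting go; leave the bolt locked and the bottle, bowl and jar where they stand.

Things in the scene. Friction and masses are not known exactly. Their poses are not given: they have to be found in the camera images.
- deck_center (a point): centre of the flat top of the drive unit, a fixed grey box 170 mm (its x) by 270 mm (its y), top 60 mm above the table. It stands on the robot's left or right, turned by up to 0.4 rad. The barrel bolt lies on the top along the unit's x, 85 mm from this point to the unit's +y; the drive socket stands about 70 mm to its -y.
- lock_bolt (a joint): travel of the barrel bolt in m: 0 = drawn back, 0.040 = fully in the keeper (stop). It slides to the drive unit's +x (away from the robot). It slides with about 1.5 N of friction and stays where it is left. At the start it is at 0 to 0.010.
- bolt_knob (a point): centre of the bolt's upright steel knob, a cylinder 16 mm in diameter, 26 mm tall, on a neck 10 mm in diameter; this point is 103 mm above the table and moves with the bolt. Its x axis is the sliding direction (+ towards the keeper). The bolt's guides and keeper stand on its line; their tops are 21 mm below this point.
- socket_mouth (a point): centre of the open top of the drive socket, a fixed square steel block 56 by 56 mm, 40 mm tall, mouth 100 mm above the table. Its x and y axes run along the arms of the cross-shaped recess and the block's sides: each arm is 10.5 mm wide, 34.5 mm tip to tip. It does not turn; its yaw differs from the drive unit's.
- ejector (a joint): spring plunger in the middle of the recess, its top 18 mm below the mouth at 0; value in m, grows as it is pressed down. It needs 5 N to start moving and 3 N more per 10 mm; the agitator's weight alone does not press it. With the agitator home it reads 0.010.
- agitator_grip (a point): centre of the agitator's black square handle, 28 x 28 x 54 mm tall, 135 mm above the table at the start. Loose, 0.22 kg, upright. Below it: steel stem, two paddles reaching 50 mm out (tops 36 mm below this point), flange 52 mm wide, splined foot. The handle's sides and the splines are parallel to its x and y axes; any quarter turn meshes alike.
- agitator_foot (a point): centre of the agitator's lower end, 113 mm straight below agitator_grip. The splined foot is a cross with arms 8 mm thick and 32 mm long from tip to tip, 28 mm long up to the underside of the flange, with rounded lower edges. Home means that this point is 28 mm below socket_mouth.
- stand_top (a point): centre of the top of the agitator's parking stand, a fixed grey plastic tube on a round foot 74 mm in outer diameter, 50 mm tall, with a round bore of 42 mm in which the splined foot hangs loosely by its flange (28 mm deep).
- mister_center (a point): centre of a white bottle, 64 mm in diameter, 170 mm tall, standing on the table beyond the work; bystander.
- tub_center (a point): centre of a steel bowl, 124 mm in diameter, 70 mm tall, on the table to the side of the work; bystander.
- spawn_jar_center (a point): centre of a squat amber glass jar with a white lid, 72 mm in diameter, 100 mm tall, on the table to the side of the work; bystander.
Not all that is in view belongs to the job. Leave any green or pink look-alike of the part that bears agitator_grip alone.

How it is judged:
By the outcome, as a careful person would: the job done as asked, in the order asked, and still so for the second after the job is handed in, while the arm keeps its last pose, push and grip.
It also fails if it takes over 58 s, if anything falls off the work surface, if the arm or the gripper's body presses on something with over 40 N, if the wrist force passes 120 N, or if a joint passes its speed limit or range.

## Working session

There is one attempt and no reset: what is moved stays moved. The work goes in short steps, Python scripts to look and compute and a tool call to move; the robot and the scene stay as the last step left them, time stands still between calls to the robot, and variables do not carry over. Pictures are saved under pics/ and viewed, and the job is handed in when it is done.

Besides the shell and the picture viewer there is one more tool, called as name(argument=value, ...) on one line, values as JSON. apply_moves: Moves the arm, as the interface text tells. Its arguments: {"type":"object","properties":{"increments":{"type":"array","items":{"type":"array","items":{"type":"array","items":{"type":"number"}}}},"fingers":{"type":"number"},"newtons":{"type":"number"}},"required":["increments"]}

```bash
mkdir -p pics; ls; cat > h.py <<'E'
import numpy as np, cv2
from scipy.spatial.transform import Rotation as Rn
from station import manip
def snap(n,tag):
    s=manip.sense(); im,d=manip.snapshot(n)
    np.savez(f'{tag}.npz',im=im,d=d,p=s['tcp_pos'],r=s['tool_rot'])
    cv2.imwrite(f'pics/{tag}.png',im[:,:,::-1]); return im,d,s
def w(n,tag,u,v,depth=None,z=None):
    f=np.load(f'{tag}.npz'); m=manip.camera_model(n); K=np.array(m['mtx'])
    x=(u-K[0,2])/K[0,0]; y=(v-K[1,2])/K[1,1]
    if n=='wrist':
        r=np.hypot(x,y); ray=np.array([x/r*np.sin(r),y/r*np.sin(r),np.cos(r)]) if r>0 else np.array([0,0,1.])
        M=np.array(m['mount']); T=Rn.from_quat(f['r']).as_matrix()
        o=T@M[:3,3]+f['p']; dr=T@M[:3,:3]@ray; zc=ray[2]
    else:
        R=np.array(m['R']);t=np.array(m['t']); o=-R.T@t; dr=R.T@np.array([x,y,1.]); zc=1.
    if z is not None: return o+dr*(z-o[2])/dr[2]
    dd=f['d'][int(round(v)),int(round(u))] if depth is None else depth
    return o+dr*dd/zc
def crop(tag,u0,v0,u1,v1,k,out):
    im=np.load(f'{tag}.npz')['im'][v0:v1,u0:u1,::-1]
    cv2.imwrite(f'pics/{out}.png',cv2.resize(im,None,fx=k,fy=k,interpolation=cv2.INTER_CUBIC))
E
python3 - <<'E'
from h import *
for n in ['scene','side','wrist']:
    snap(n,n+'0'); print(manip.camera_model(n))
print(manip.sense())
E
```

```text
pics
{'mtx': array([[455.11709411,   0.        , 255.84491698],
       [  0.        , 455.11709411, 195.78451317],
       [  0.        ,   0.        ,   1.        ]]), 'R': array([[-0.69083114,  0.72282702,  0.016536  ],
       [ 0.53436394,  0.52584954, -0.66176842],
       [-0.48703954, -0.44833399, -0.74952593]]), 't': array([ 0.4107116 , -0.22290903,  1.89411046])}
{'mtx': array([[390.00712017,   0.        , 258.45283106],
       [  0.        , 390.00712017, 188.84075504],
       [  0.        ,   0.        ,   1.        ]]), 'R': array([[-0.9390896 , -0.3433902 ,  0.01392492],
       [-0.17748568,  0.44988724, -0.87527156],
       [ 0.29429503, -0.82442989, -0.48343127]]), 't': array([0.53869353, 0.21740066, 1.19541402])}
{'mtx': array([[297.31863964,   0.        , 257.7030023 ],
       [  0.        , 297.31863964, 194.21744866],
       [  0.        ,   0.        ,   1.        ]]), 'mount': array([[ 4.30695616e-04, -9.49760826e-01, -3.12976338e-01,
         8.02739108e-02],
       [ 9.99999904e-01,  4.33098935e-04,  6.18422888e-05,
         1.12954571e-03],
       [ 7.68143354e-05, -3.12976335e-01,  9.49760921e-01,
        -7.08035865e-02],
       [ 0.00000000e+00,  0.00000000e+00,  0.00000000e+00,
         1.00000000e+00]])}
{'t': 0.15, 'q': array([-1.38451493e+00,  5.28285255e-01,  1.43361365e+00,  1.96281070e-05,
        1.18143396e+00, -1.78477071e-01]), 'qd': array([-0.00067035, -0.00350342, -0.00169929, -0.00056188,  0.0004201 ,
        0.00213164]), 'tau': array([ 3.89700299e-04, -4.42742229e+01, -1.78276849e+01, -2.80362437e-04,
        5.58790925e-03, -3.77235054e-06]), 'tcp_pos': array([ 0.22291491, -0.58342818,  0.30313647]), 'tool_rot': array([ 9.83415260e-01,  1.81366120e-01,  5.68088855e-06, -8.70133179e-04]), 'force': array([ 0.18534337,  0.39491961, -0.02421091]), 'ft_torque': array([-0.03169011, -0.0493521 , -0.01032242]), 'finger_gap': 1.002029918043476}
```

View pics/scene0.png

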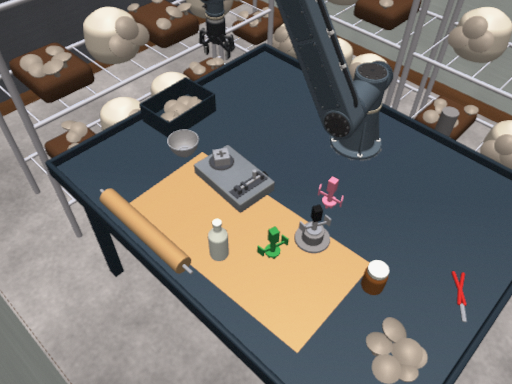

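View pics/side0.png

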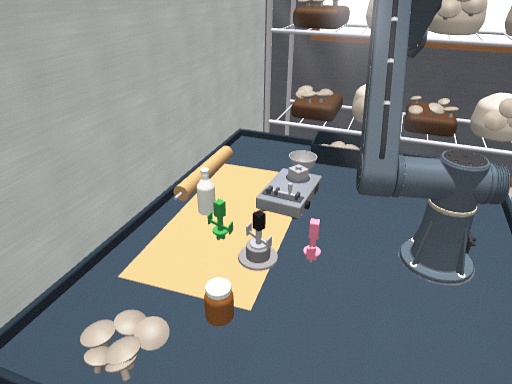

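View pics/wrist0.png

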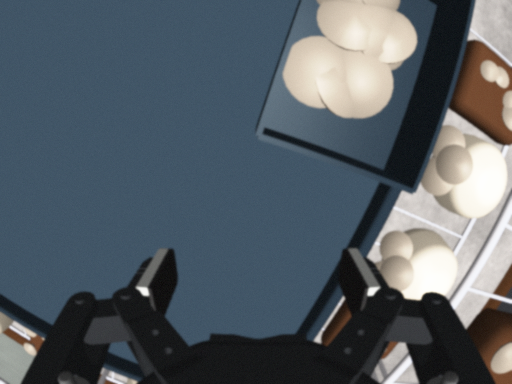

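The black-handled agitator stands in the grey stand at scene (317,214). The look-alikes are green (273,240) and pink (332,190). The drive unit is at (234,176), with its socket at (221,156) and its bolt at about (250,180). I'll enlarge both areas.

```bash
python3 - <<'E'
from h import *
crop('scene0',185,135,285,215,8,'c_unit'); crop('scene0',250,165,350,265,6,'c_ag')
for n,pts in [('knob',(250,177)),('sock',(221,154)),('handle',(317,209)),('stand',(313,238)),('unit',(234,176)),('bot',(217,222)),('bowl',(183,137)),('jar',(377,268)),('green',(273,232)),('pink',(333,183))]:
    print(n,w('scene','scene0',*pts).round(3))
E
```

```text
knob [ 0.493 -0.128  0.063]
sock [ 0.497 -0.276  0.083]
handle [0.511 0.185 0.159]
stand [0.536 0.205 0.048]
unit [ 0.531 -0.172  0.065]
bot [0.774 0.004 0.171]
bowl [ 0.506 -0.493  0.039]
jar [0.524 0.434 0.103]
green [0.662 0.135 0.135]
pink [0.371 0.145 0.143]
```

View pics/c_unit.png

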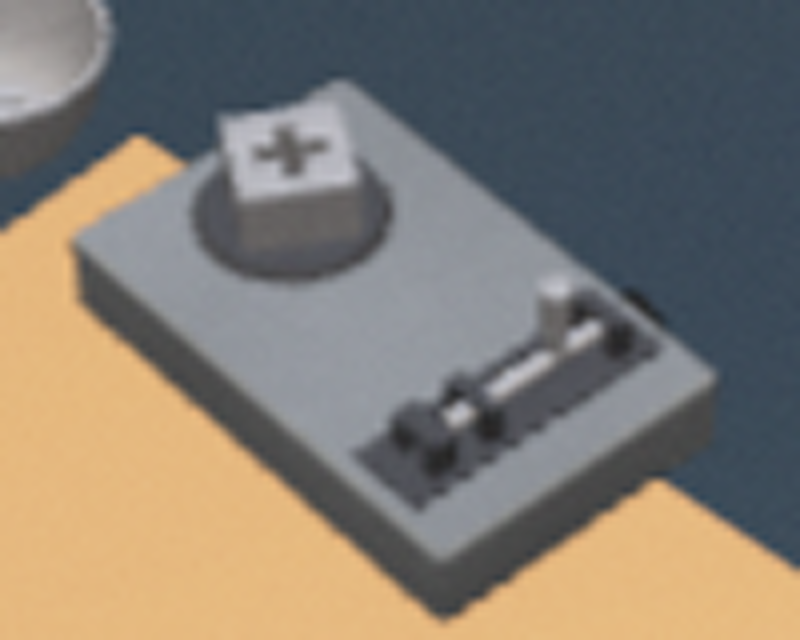

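View pics/c_ag.png

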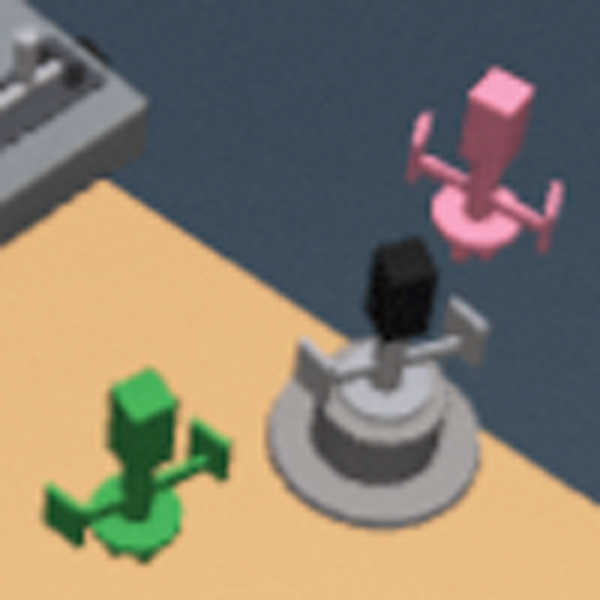

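```bash
python3 - <<'E'
from h import *
P=lambda u,v,z:w('scene','scene0',185+u/8,135+v/8,z=z)
c=[P(*a,.06) for a in [(345,80),(75,242),(445,560),(715,377)]]
for x in c: print(x.round(3))
print('deck',np.mean(c,0).round(4))
for i in range(4): 
    e=c[(i+1)%4]-c[i]; print(np.linalg.norm(e).round(3),np.degrees(np.arctan2(e[1],e[0])).round(1))
print('knob',P(557,284,.116))
s=[P(*a,.1) for a in [(220,117),(340,100),(362,180),(235,200)]]
print('sock',np.mean(s,0),P(290,149,.1))
for i in range(4): 
    e=s[(i+1)%4]-s[i]; print(np.linalg.norm(e).round(3),np.degrees(np.arctan2(e[1],e[0])).round(1))
A=lambda u,v,z:w('scene','scene0',250+u/6,165+v/6,z=z)
h=[A(*a,.162) for a in [(375,245),(412,238),(433,268),(393,280)]]
print('handle',np.mean(h,0))
E
```

```text
[ 0.427 -0.312  0.06 ]
[ 0.593 -0.321  0.06 ]
[ 0.61 -0.06  0.06]
[ 0.447 -0.049  0.06 ]
deck [ 0.5192 -0.1855  0.06  ]
0.167 -3.1
0.262 86.4
0.163 176.3
0.264 -94.5
knob [ 0.49513134 -0.10362061  0.116     ]
sock [ 0.50735757 -0.2637776   0.1       ] [ 0.50723619 -0.26345217  0.1       ]
0.057 146.6
0.055 56.6
0.059 -32.5
0.056 -125.7
handle [0.50910996 0.18370129 0.162     ]
```

apply_moves(increments=[[[0,0,0,8.2],[0,0,0,8.2],[0,0,0,8.2],[0.02,-0.045,0,0],[0.02,-0.045,0,0]]], fingers=0)

```text
t: 0.65
tcp_pos: [0.2682, -0.5004, 0.3009]
tool_rot: [0.999, -0.045, -0.0, 0.0]
force: [0.4, -0.6, -0.1]
finger_gap: 0.146
```

apply_moves(increments=[[[0.02,-0.045,0,0],[0.02,-0.045,0,0],[0.02,-0.045,0,0],[0.02,-0.045,0,0],[0.02,-0.045,0,0]]])

```text
t: 1.15
tcp_pos: [0.3892, -0.2804, 0.2998]
tool_rot: [0.999, -0.048, -0.0, -0.001]
force: [1.0, -0.3, 0.5]
finger_gap: 0.001
```

apply_moves(increments=[[[0.02,-0.045,0,0],[0.02,-0.045,0,0],[0.02,-0.045,0,0],[0,0,0,0]]])

```text
t: 1.55
tcp_pos: [0.4634, -0.144, 0.2998]
tool_rot: [0.999, -0.045, -0.0, -0.002]
force: [-0.0, -1.2, -0.4]
finger_gap: 0.003
```

```bash
python3 - <<'E'
from h import *
_,_,s=snap('wrist','w1'); print(s['t'],s['tcp_pos'],s['tool_rot'],s['q'],manip.finger_overhang)
E
```

```text
1.55 [ 0.46338805 -0.14401997  0.29975296] [ 9.98985238e-01 -4.50102258e-02 -1.51112302e-04 -1.59728358e-03] [-0.5333947   0.34675386  1.77894574  0.00314888  1.01766102  1.12579596] 0.0726
```

View pics/w1.png

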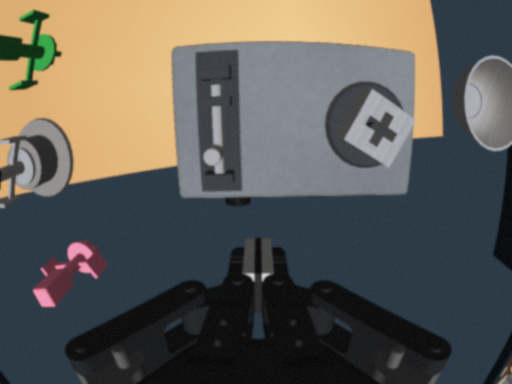

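The wrist view shows the bolt knob top near (211,156), the socket cross near (381,128) and the stand on the left.

```bash
python3 - <<'E'
from h import *
a=np.load('w1.npz')['im'][...,::-1]
r=lambda b:cv2.resize(b,(400,480),interpolation=cv2.INTER_CUBIC)
cv2.imwrite('pics/c2.png',np.hstack([r(a[40:208,165:305][:, :140]),r(a[78:174,330:410]) if 0 else cv2.resize(a[74:174,325:425],(390,390)) if 0 else r(a[72:180,336:426])]))
E
```

```text
(no output)
```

View pics/c2.png

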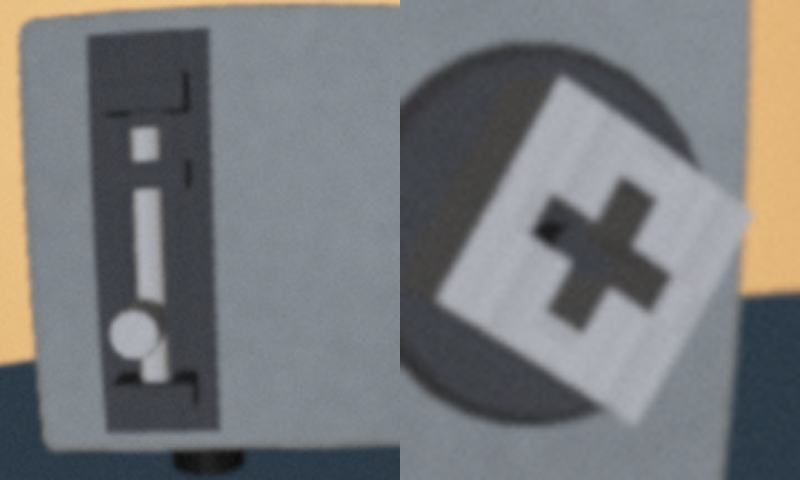

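```bash
python3 - <<'E'
from h import *
print('knob',w('wrist','w1',165+133/2.857,40+333/2.857,z=.116).round(4))
Q=lambda u,v,z:w('wrist','w1',336+(u-400)/4.444-.4,72+v/4.444-.4,z=z)
s=[Q(*a,.1) for a in [(563,75),(752,215),(635,425),(437,297)]]
print('sock',np.mean(s,0).round(4),Q(603,254,.1).round(4))
for i in range(4):
    e=s[(i+1)%4]-s[i]; print(np.linalg.norm(e).round(4),np.degrees(np.arctan2(e[1],e[0])).round(1))
# arm tip centres
t=[Q(*a,.1) for a in [(632,190),(566,318),(655,292),(545,220)]]
for i in (0,2):
    e=t[i+1]-t[i]; print('arm',np.linalg.norm(e).round(4),np.degrees(np.arctan2(e[1],e[0])).round(1))
d=[w('wrist','w1',*a,z=.06) for a in [(172.5,47),(414,52),(408,195),(181,197)]]
print('deck',np.mean(d,0).round(4)); 
for i in range(4):
    e=d[(i+1)%4]-d[i]; print(np.linalg.norm(e).round(4),np.degrees(np.arctan2(e[1],e[0])).round(1))
E
```

```text
knob [ 0.4984 -0.107   0.116 ]
sock [ 0.5104 -0.2675  0.1   ] [ 0.5103 -0.2676  0.1   ]
0.0553 -123.9
0.0554 147.5
0.0561 56.4
0.0557 -33.3
arm 0.032 149.2
arm 0.0311 57.8
deck [ 0.5188 -0.1943  0.06  ]
0.2637 -94.0
0.1682 177.0
0.2674 85.4
0.1656 -4.3
```

apply_moves(increments=[[[-0.012,-0.04,0,-1.2],[0,0,0.045,0],[0,0,0.045,0],[0,0,0.03,0],[0,0,0,0]]])

```text
t: 2.1
tcp_pos: [0.4567, -0.1099, 0.1792]
tool_rot: [0.999, -0.036, 0.004, 0.003]
force: [-0.6, 0.4, 0.2]
finger_gap: 0.001
```

```bash
python3 - <<'E'
from h import *
_,_,s=snap('wrist','w2'); print(s['t'],s['tcp_pos'],s['tool_rot'],s['force'])
E
```

```text
2.1 [ 0.45670148 -0.10990883  0.17921651] [ 0.99933927 -0.0359802   0.00438549  0.00268619] [-0.64396463  0.3736778   0.23252449]
```

View pics/w2.png

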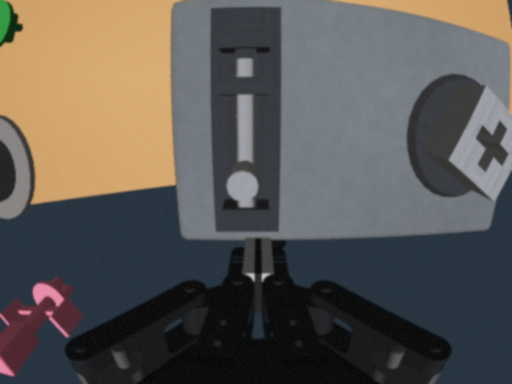

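```bash
python3 - <<'E'
from h import *
k=w('wrist','w2',242,185,z=.116); f=np.load('w2.npz'); T=Rn.from_quat(f['r']).as_matrix()
print(k, T.T@(k-f['p']))
E
```

```text
[ 0.49866505 -0.10694787  0.116     ] [ 0.04107411 -0.00629141  0.06355604]
```

apply_moves(increments=[[[0,-0.006,0.013,0],[0.01,0,0,0],[0.01,0,0,0],[0.01,0,0,0],[0.01,0,0,0]]])

```text
t: 2.65
tcp_pos: [0.5011, -0.1117, 0.1738]
tool_rot: [0.999, -0.038, 0.008, 0.005]
force: [-1.3, 0.3, -1.8]
finger_gap: -0.002
```

apply_moves(increments=[[[0.01,0,0,0],[0.005,0,0,0],[0.005,0,0,0]]])

```text
t: 2.95
tcp_pos: [0.5121, -0.1124, 0.1743]
tool_rot: [0.999, -0.034, -0.008, 0.004]
force: [-13.7, -4.7, 9.8]
finger_gap: -0.001
```

```bash
python3 - <<'E'
from h import *
_,_,s=snap('wrist','w3'); print(s['t'],s['tcp_pos'],s['tool_rot'],s['force']); snap('scene','s3'); snap('side','d3'); crop('s3',185,115,285,215,6,'s3c');crop('d3',240,120,340,220,6,'d3c')
print(manip.sense()['force'],manip.sense()['tcp_pos'])
E
```

```text
2.95 [ 0.51213074 -0.11243719  0.17431474] [ 0.99937232 -0.03418084 -0.00849122  0.00381254] [-13.66373881  -4.74789017   9.81433547]
[-13.37980416  -4.83077733   8.08169084] [ 0.51206491 -0.11242433  0.17436453]
```

View pics/w3.png

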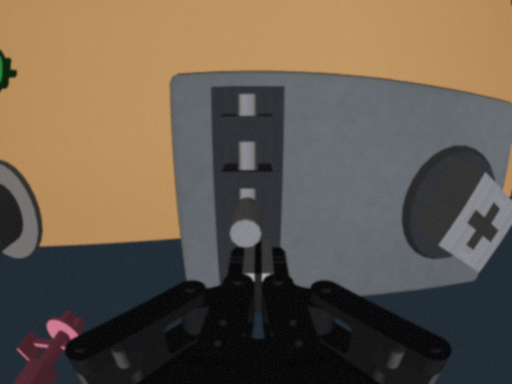

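View pics/s3c.png

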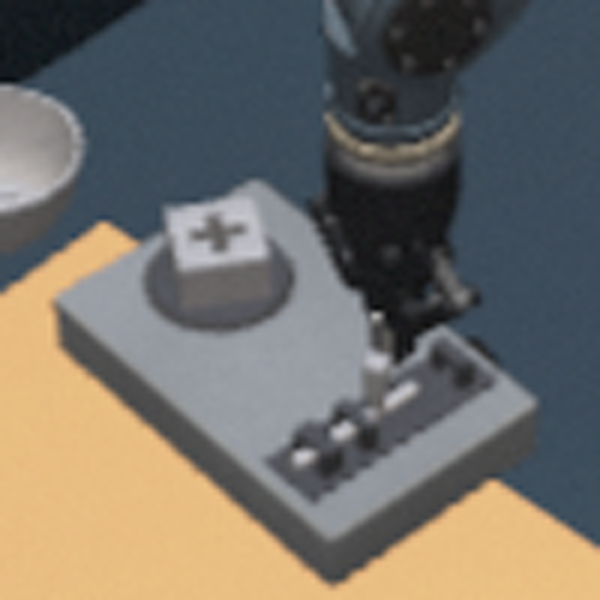

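View pics/d3c.png

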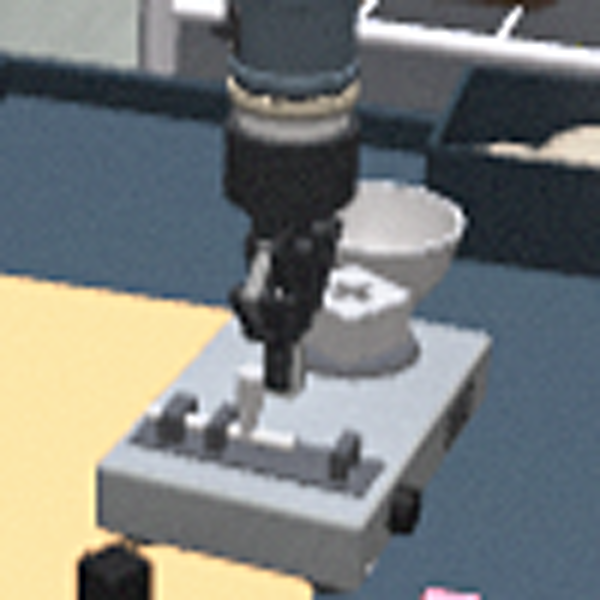

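```bash
python3 - <<'E'
from h import *
crop('w3',205,80,290,250,4,'w3c')
k=w('wrist','w3',245,233,z=.116); f=np.load('w3.npz'); T=Rn.from_quat(f['r']).as_matrix()
print(k, T.T@(k-f['p']))
a=(185+377/6,115+357/6); print(w('scene','s3',*a,z=.116))
E
```

```text
[ 0.53014908 -0.10917382  0.116     ] [ 0.01872498 -0.0049637   0.05797116]
[ 0.52612575 -0.10695678  0.116     ]
```

View pics/w3c.png

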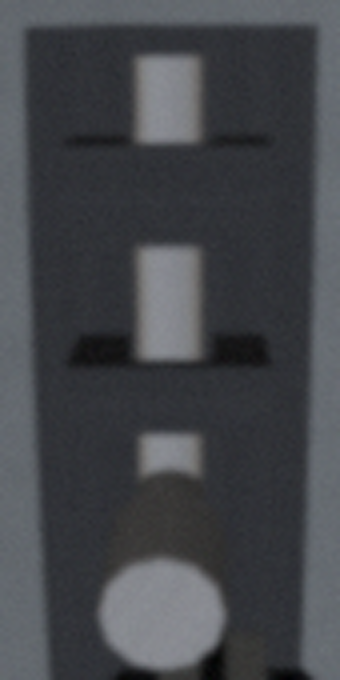

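apply_moves(increments=[[[-0.008,0,0,0],[0,-0.006,0.005,0],[0.005,0,0,0],[0.004,0,0,0],[0.004,0,0,0]]])

```text
t: 3.6
tcp_pos: [0.5132, -0.1059, 0.1698]
tool_rot: [0.999, -0.032, -0.017, 0.004]
force: [-11.7, -3.4, 8.9]
finger_gap: 0.001
```

apply_moves(increments=[[[0.008,0,0,0]]])

```text
t: 3.7
tcp_pos: [0.5147, -0.1054, 0.1692]
tool_rot: [0.999, -0.03, -0.027, 0.003]
force: [-22.6, -5.3, 13.9]
finger_gap: 0.001
```

apply_moves(increments=[[[-0.01,0,0,0],[-0.02,0,0,0],[-0.01,0,-0.03,0],[0,0,-0.045,0],[0,0,0,0]]])

```text
t: 4.2
tcp_pos: [0.4836, -0.1032, 0.2479]
tool_rot: [0.999, -0.03, -0.024, 0.003]
force: [1.0, -0.3, 0.4]
finger_gap: 0.001
```

```bash
python3 - <<'E'
from h import *
_,_,s=snap('wrist','w4'); print(s['t'],s['tcp_pos'],s['tool_rot'],s['force'])
crop('w4',150,30,300,230,4,'w4c')
print(Rn.from_quat(s['tool_rot']).as_matrix().round(4))
E
```

```text
4.2 [ 0.48356219 -0.10316907  0.24786846] [ 0.99926751 -0.02955536 -0.02406673  0.00342216] [ 1.04155652 -0.31915061  0.43752867]
[[ 0.9971 -0.0589 -0.0483]
 [-0.0592 -0.9982 -0.0054]
 [-0.0479  0.0083 -0.9988]]
```

View pics/w4.png

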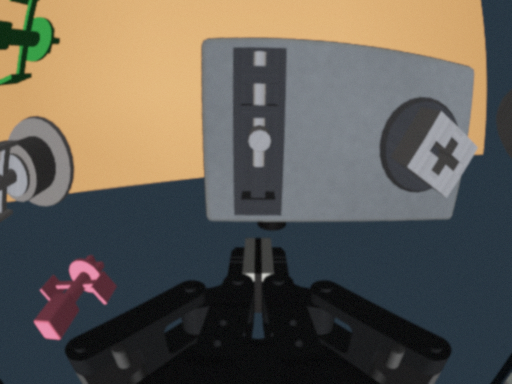

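View pics/w4c.png

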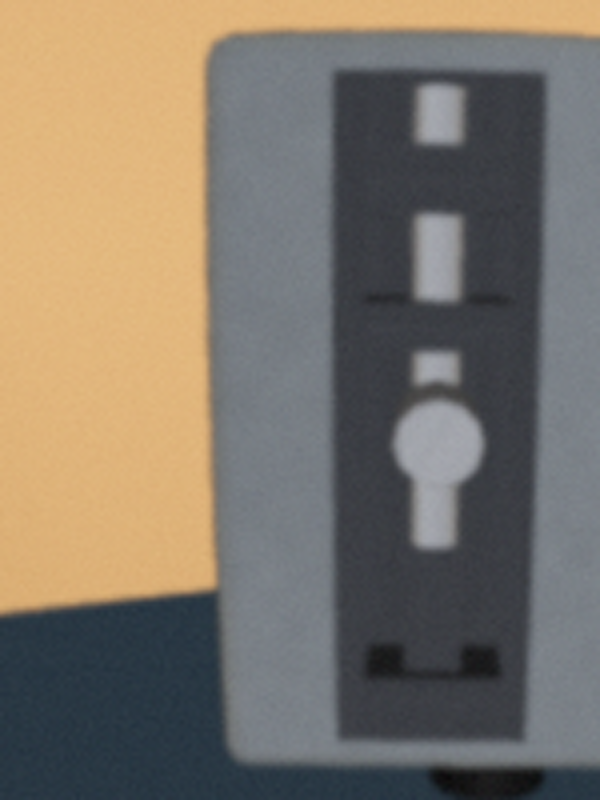

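```bash
python3 - <<'E'
from h import *
print(w('wrist','w4',259.4,140.6,z=.116))
Q=lambda u,v,z:w('wrist','w4',150+u/4-.4,30+v/4-.4,z=z)
# deck near/far edges along plate col, at z .06
a=Q(440,30,.06);b=Q(440,762,.06);print(a,b,np.linalg.norm(a-b))
E
```

```text
[ 0.52990781 -0.10924461  0.116     ]
[ 0.60878714 -0.11473482  0.06      ] [ 0.44326386 -0.10527362  0.06      ] 0.16579345977037488
```

apply_moves(increments=[[[0,0,-0.02,0],[0,-0.045,-0.02,0],[0,-0.045,-0.02,0],[0,-0.045,0,0],[0,-0.045,0,0]]])

```text
t: 4.75
tcp_pos: [0.5029, 0.0776, 0.3039]
tool_rot: [0.999, -0.035, -0.023, 0.003]
force: [1.0, -0.1, -0.7]
finger_gap: 0.002
```

apply_moves(increments=[[[-0.02,-0.03,0,0],[-0.03,-0.03,0,0],[-0.02,-0.03,0,0],[0,0,0,0]]])

```text
t: 5.15
tcp_pos: [0.4399, 0.1823, 0.3031]
tool_rot: [0.999, -0.031, -0.022, 0.001]
force: [0.8, -0.4, 0.1]
finger_gap: 0.001
```

```bash
python3 - <<'E'
from h import *
_,_,s=snap('wrist','w5'); print(s['t'],s['tcp_pos'],s['tool_rot'],s['force'])
E
```

```text
5.15 [0.43989585 0.18225122 0.30313789] [ 0.99925732 -0.03130116 -0.02244142  0.00119325] [ 0.82492963 -0.44741292  0.07799872]
```

View pics/w5.png

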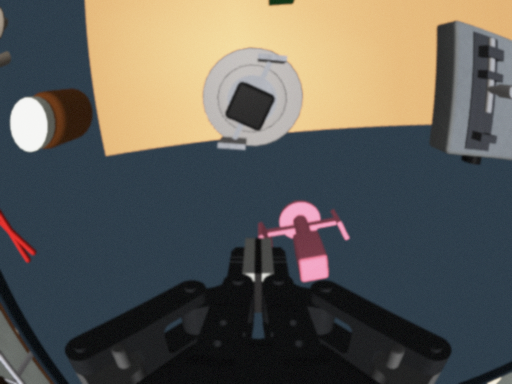

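The black handle (250,105) is the only black one in the grey stand, so it's the right target. The pink one at (312,265) stays clear of the path.

```bash
python3 - <<'E'
from h import *
crop('w5',200,40,310,150,7,'w5c')
E
```

```text
(no output)
```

View pics/w5c.png

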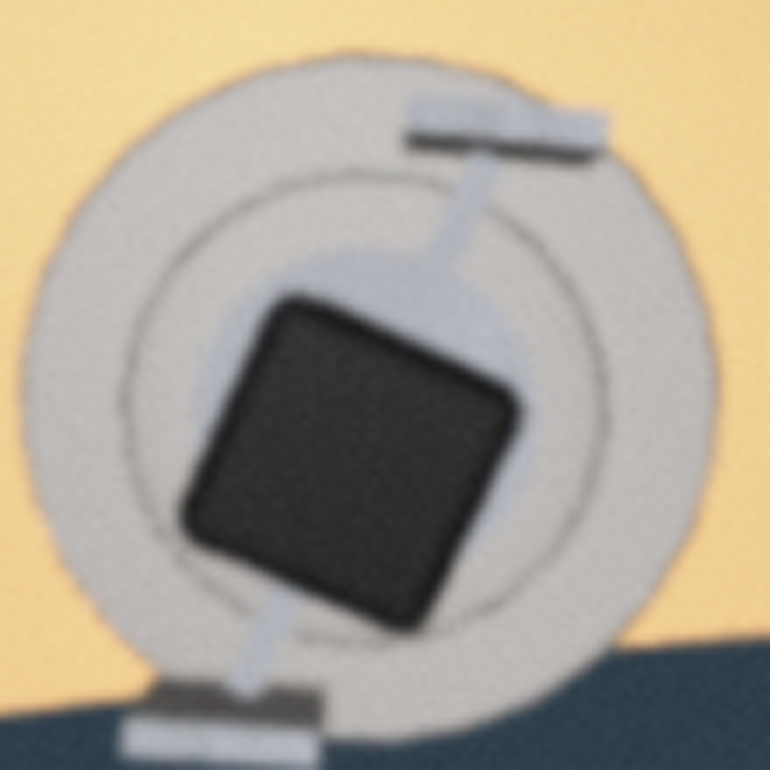

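```bash
python3 - <<'E'
from h import *
Q=lambda u,v,z:w('wrist','w5',200+u/7-.43,40+v/7-.43,z=z)
s=[Q(*a,.162) for a in [(272,283),(530,392),(413,643),(172,530)]]
print('handle',np.mean(s,0).round(4))
for i in range(4):
    e=s[(i+1)%4]-s[i]; print(np.linalg.norm(e).round(4),np.degrees(np.arctan2(e[1],e[0])).round(1))
p=[Q(*a,.099) for a in [(507,125),(222,735)]]
e=p[1]-p[0];print('padd',np.mean(p,0),np.linalg.norm(e),np.degrees(np.arctan2(e[1],e[0])))
st=[Q(*a,.05) for a in [(125,400),(607,400),(365,170),(365,648)]];print('stand',st,np.mean(st,0))
f=np.load('w5.npz');print(Rn.from_quat(f['r']).as_matrix().round(4))
E
```

```text
handle [0.5103 0.1822 0.162 ]
0.0276 -116.9
0.0279 152.1
0.0267 60.4
0.0267 -26.1
padd [0.51017374 0.18195279 0.099     ] 0.08843181774743794 151.58381016586378
stand [array([0.51545367, 0.21845939, 0.05      ]), array([0.51058492, 0.14540433, 0.05      ]), array([0.54793568, 0.17977199, 0.05      ]), array([0.4740899 , 0.18458276, 0.05      ])] [0.51201604 0.18205462 0.05      ]
[[ 0.997  -0.0625 -0.0449]
 [-0.0626 -0.998  -0.001 ]
 [-0.0448  0.0038 -0.999 ]]
```

apply_moves(increments=[[[0,0,-0.05,0],[0,0,-0.05,0]]])

```text
t: 5.4
tcp_pos: [0.4442, 0.1807, 0.3975]
tool_rot: [0.999, -0.031, -0.031, 0.004]
force: [1.6, 0.4, 0.4]
finger_gap: 0.001
```

apply_moves(increments=[[[0,0,0.05,0],[0,0,0.05,0]]])

```text
t: 5.6
tcp_pos: [0.4515, 0.1808, 0.3091]
tool_rot: [0.999, -0.032, -0.012, 0.001]
force: [0.0, -1.0, -2.2]
finger_gap: -0.0
```

apply_moves(increments=[[[0,0,0,0],[0,0,0,0]]])

```text
t: 5.8
tcp_pos: [0.4512, 0.179, 0.305]
tool_rot: [0.999, -0.033, -0.017, 0.002]
force: [0.4, 0.8, 0.2]
finger_gap: 0.001
```

apply_moves(increments=[[[0,0,-0.02,0],[0,0,-0.02,0],[0,0,-0.02,0],[0,0,-0.02,0],[0,0,-0.02,0]]])

```text
t: 6.3
tcp_pos: [0.4581, 0.1772, 0.413]
tool_rot: [0.999, -0.035, -0.016, 0.002]
force: [-0.4, 0.4, -0.6]
finger_gap: -0.002
```

apply_moves(increments=[[[0,0,0.05,0],[0,0,0.05,0],[0,0,0,0],[0,0,0,0]]])

```text
t: 6.7
tcp_pos: [0.4648, 0.177, 0.325]
tool_rot: [0.999, -0.035, -0.002, -0.0]
force: [0.7, 0.4, 0.6]
finger_gap: 0.003
```

apply_moves(increments=[[[0.02,-0.003,0,8],[0.02,0.0,0,8],[0.01,0.012,0,8],[0,0,0.02,0],[0,0,0,0]]], fingers=1)

```text
t: 7.2
tcp_pos: [0.5184, 0.1593, 0.3199]
tool_rot: [0.968, -0.251, 0.009, -0.004]
force: [-0.5, -0.5, 0.2]
finger_gap: 0.847
```

```bash
python3 - <<'E'
from h import *
_,_,s=snap('wrist','w6'); print(s['t'],s['tcp_pos'],s['tool_rot'],s['force'])
crop('w6',186,100,326,240,5,'w6c')
E
```

```text
7.2 [0.51837005 0.15930946 0.31991784] [ 0.96798944 -0.2508004   0.00904572 -0.00371199] [-0.53181506 -0.48892864  0.18308324]
```

View pics/w6.png

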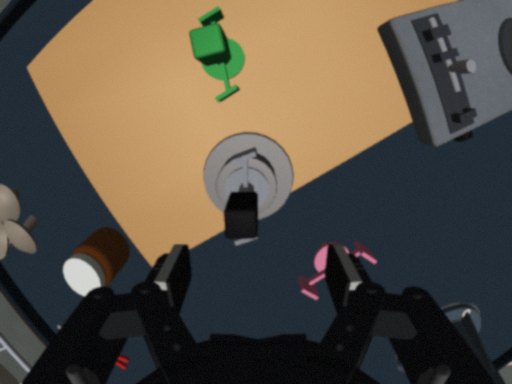

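View pics/w6c.png

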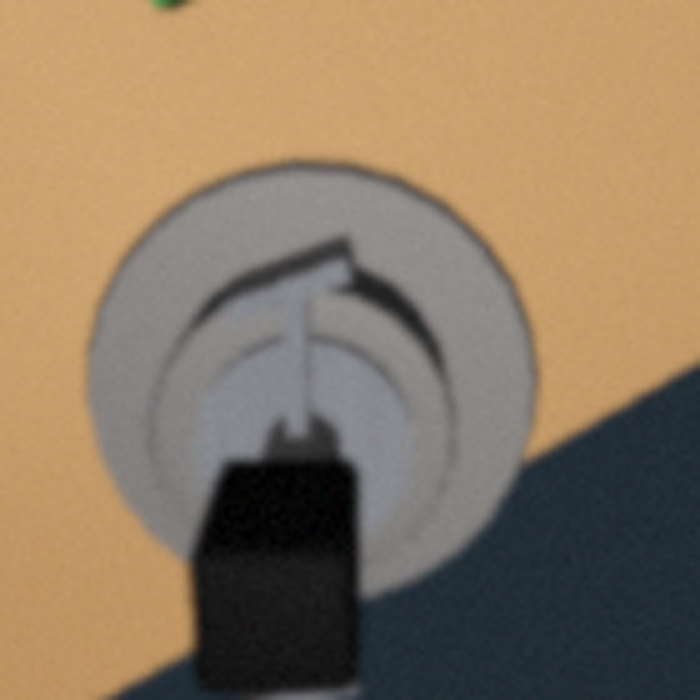

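```bash
python3 - <<'E'
from h import *
Q=lambda u,v,z:w('wrist','w6',186+u/5-.4,100+v/5-.4,z=z)
s=[Q(*a,.162) for a in [(197,553),(357,548),(357,690),(199,684)]]
f=np.load('w6.npz');T=Rn.from_quat(f['r']).as_matrix()
c=np.mean(s,0);print('handle',c.round(4), 'tool',(T.T@(c-f['p'])).round(4))
for i in range(4):
    e=s[(i+1)%4]-s[i]; print(np.linalg.norm(e).round(4),np.degrees(np.arctan2(e[1],e[0])).round(1))
print(T.round(4),np.degrees(np.arctan2(T[1,0],T[0,0])))
E
```

```text
handle [0.5102 0.1811 0.162 ] tool [-0.0202 -0.0132  0.1578]
0.0266 -116.7
0.026 150.9
0.0272 59.2
0.0241 -30.5
[[ 0.874  -0.4855  0.0194]
 [-0.4856 -0.8742  0.0026]
 [ 0.0157 -0.0117 -0.9998]] -29.056437866212725
```

apply_moves(increments=[[[-0.01,-0.006,-0.05,-0.3],[-0.01,-0.006,-0.05,-0.3],[0,0,0,0],[0,0,0.02,0],[0,0,0.025,0]]])

```text
t: 7.75
tcp_pos: [0.5111, 0.1808, 0.3916]
tool_rot: [0.969, -0.244, 0.024, -0.009]
force: [-0.2, 0.0, -0.0]
finger_gap: 1.002
```

apply_moves(increments=[[[0,0,0.025,0],[0,0,0.025,0],[0,0,0.025,0],[0,0,0.025,0],[0,0,0,0]]])

```text
t: 8.25
tcp_pos: [0.5176, 0.1826, 0.2959]
tool_rot: [0.97, -0.242, 0.029, -0.011]
force: [-0.7, -0.4, 0.4]
finger_gap: 0.999
```

```bash
cat >> h.py <<'E'
def rel(p):
    s=manip.sense(); T=Rn.from_quat(s['tool_rot']).as_matrix()
    print('t',s['t'],'pos',s['tcp_pos'].round(4),'yaw',np.degrees(np.arctan2(T[1,0],T[0,0])).round(2),'row3',T[2].round(4),'F',s['force'].round(1))
    print('rel',(T.T@(np.array(p)-s['tcp_pos'])).round(4))
E
python3 -c "
from h import *
rel([.510,.1815,.135])"
```

```text
t 8.25 pos [0.5176 0.1826 0.2959] yaw -28.09 row3 [ 0.0502 -0.0358 -0.9981] F [-0.7 -0.4  0.4]
rel [-0.0142  0.0103  0.1601]
```

apply_moves(increments=[[[0,0,-0.05,0],[0,0,-0.04,0],[0,0,-0.02,0],[0,0,-0.01,0],[0,0,-0.005,0]]])

```text
t: 8.75
tcp_pos: [0.5102, 0.1821, 0.4331]
tool_rot: [0.97, -0.241, 0.032, -0.012]
force: [-0.6, 0.1, -0.8]
finger_gap: 1.001
```

```bash
python3 -c "
from h import *
rel([.510,.1815,.135])"
```

```text
t 8.75 pos [0.5102 0.1821 0.4331] yaw -27.99 row3 [ 0.0557 -0.0394 -0.9977] F [-0.6  0.1 -0.8]
rel [-0.0165  0.0124  0.2973]
```

apply_moves(increments=[[[0,0,0.01,0],[0,0,0.02,0],[0,0,0.03,0],[0,0,0.04,0]]])

```text
t: 9.15
tcp_pos: [0.5192, 0.1835, 0.3346]
tool_rot: [0.97, -0.241, 0.038, -0.015]
force: [1.0, -0.3, -0.2]
finger_gap: 1.003
```

apply_moves(increments=[[[0,0,-0.03,0]]])

```text
t: 9.25
tcp_pos: [0.5115, 0.1822, 0.3507]
tool_rot: [0.97, -0.241, 0.024, -0.009]
force: [0.3, -0.7, -1.1]
finger_gap: 1.0
```

apply_moves(increments=[[[0,0,-0.05,0]]])

```text
t: 9.35
tcp_pos: [0.5069, 0.1814, 0.3942]
tool_rot: [0.97, -0.241, 0.016, -0.006]
force: [-0.0, 0.5, 0.6]
finger_gap: 1.0
```

apply_moves(increments=[[[0,0,0,0]]])

```text
t: 9.45
tcp_pos: [0.5086, 0.1817, 0.3967]
tool_rot: [0.97, -0.241, 0.019, -0.007]
force: [0.6, -0.1, 0.1]
finger_gap: 1.003
```

apply_moves(increments=[[[0,0,0,0]]])

```text
t: 9.55
tcp_pos: [0.5078, 0.1816, 0.3947]
tool_rot: [0.97, -0.241, 0.017, -0.007]
force: [-1.4, -0.1, -0.0]
finger_gap: 0.998
```

apply_moves(increments=[[[0,0,0.01,0],[0,0,0.02,0],[0,0,0.03,0],[0,0,0.04,0],[0,0,-0.03,0]]])

```text
t: 10.05
tcp_pos: [0.5047, 0.1808, 0.3066]
tool_rot: [0.97, -0.241, 0.005, -0.002]
force: [-0.5, -0.8, -0.4]
finger_gap: 0.996
```

apply_moves(increments=[[[0,0,-0.05,0],[0,0,0,0],[0,0,0,0]]])

```text
t: 10.35
tcp_pos: [0.5025, 0.1804, 0.3501]
tool_rot: [0.97, -0.242, -0.001, 0.001]
force: [-0.4, -0.3, -0.4]
finger_gap: 1.002
```

```bash
python3 -c "
from h import *
rel([.510,.1815,.135])"
```

```text
t 10.35 pos [0.5025 0.1804 0.3501] yaw -27.96 row3 [-0.0018  0.0021 -1.    ] F [-0.4 -0.3 -0.4]
rel [ 0.0065 -0.005   0.2151]
```

apply_moves(increments=[[[0.002,-0.001,0.008,0],[0.002,-0.002,0.015,0],[0.002,-0.002,0.018,0],[0,0,0.018,0],[0,0,0.018,0]]])

```text
t: 10.85
tcp_pos: [0.5079, 0.1815, 0.2651]
tool_rot: [0.97, -0.242, -0.003, 0.001]
force: [-0.6, 0.0, -0.1]
finger_gap: 1.006
```

```bash
python3 -c "
from h import *
rel([.510,.1815,.135])"
```

```text
t 10.85 pos [0.5079 0.1815 0.2651] yaw -27.96 row3 [-0.0046  0.0041 -1.    ] F [-0.6  0.  -0.1]
rel [ 0.0025 -0.0015  0.1301]
```

apply_moves(increments=[[[0.001,-0.001,0.018,0],[0.001,0,0.018,0],[0,0,0.018,0],[0,0,0.013,0],[0,0,0.008,0]]])

```text
t: 11.35
tcp_pos: [0.5028, 0.18, 0.1771]
tool_rot: [0.97, -0.242, -0.01, 0.004]
force: [-0.5, -0.3, -0.4]
finger_gap: 1.001
```

```bash
python3 - <<'E'
from h import *
rel([.510,.1815,.135])
snap('wrist','w7')
E
```

```text
t 11.35 pos [0.5028 0.18   0.1771] yaw -28.0 row3 [-0.0178  0.0137 -0.9997] F [-0.5 -0.3 -0.4]
rel [ 0.0064 -0.0052  0.0419]
```

View pics/w7.png

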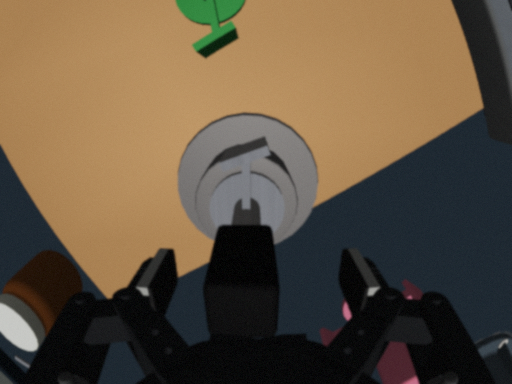

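apply_moves(increments=[[[0.002,-0.002,-0.015,0],[0.002,-0.002,-0.025,0],[0.001,-0.001,0.02,0],[0,0,0.01,0],[0,0,0,0]]])

```text
t: 11.9
tcp_pos: [0.5076, 0.1817, 0.1839]
tool_rot: [0.97, -0.242, -0.014, 0.006]
force: [-0.7, -0.4, 0.5]
finger_gap: 0.997
```

```bash
python3 - <<'E'
from h import *
rel([.510,.1815,.135])
E
```

```text
t 11.9 pos [0.5076 0.1817 0.1839] yaw -28.01 row3 [-0.0235  0.0178 -0.9996] F [-0.7 -0.4  0.5]
rel [ 0.0033 -0.0018  0.0488]
```

apply_moves(increments=[[[0,0,-0.01,0],[0,0,-0.02,0],[0,0,-0.03,0],[0,0,-0.03,0],[0,0,0.03,0]]])

```text
t: 12.4
tcp_pos: [0.5114, 0.1823, 0.2518]
tool_rot: [0.97, -0.242, -0.01, 0.005]
force: [0.7, 0.2, 0.0]
finger_gap: 0.999
```

apply_moves(increments=[[[0,0,0.03,0],[0,0,0.01,0],[0,0,0.0,0],[0,0,0.0,0]]])

```text
t: 12.8
tcp_pos: [0.5103, 0.1822, 0.2137]
tool_rot: [0.97, -0.242, -0.009, 0.004]
force: [-0.2, 0.6, 0.2]
finger_gap: 1.0
```

```bash
python3 - <<'E'
from h import *
rel([.510,.1815,.135])
E
```

```text
t 12.8 pos [0.5103 0.1822 0.2137] yaw -27.99 row3 [-0.0164  0.0127 -0.9998] F [-0.2  0.6  0.2]
rel [ 0.0014 -0.0003  0.0787]
```

apply_moves(increments=[[[0,0,-0.01,0],[0,0,-0.02,0],[0,0,-0.03,0],[0,0,-0.04,0],[0,0,0.03,0]]])

```text
t: 13.3
tcp_pos: [0.5159, 0.1832, 0.2967]
tool_rot: [0.97, -0.242, -0.002, 0.001]
force: [1.3, -0.6, -0.1]
finger_gap: 0.996
```

apply_moves(increments=[[[0,0,0.05,0],[0,0,0.0,0],[0,0,0.0,0]]])

```text
t: 13.6
tcp_pos: [0.517, 0.1835, 0.2509]
tool_rot: [0.97, -0.242, 0.001, -0.0]
force: [1.4, -0.4, -0.2]
finger_gap: 1.0
```

```bash
python3 - <<'E'
from h import *
rel([.510,.1815,.135])
E
```

```text
t 13.6 pos [0.517  0.1835 0.2509] yaw -27.95 row3 [ 2.e-03 -6.e-04 -1.e+00] F [ 1.4 -0.4 -0.2]
rel [-0.0055  0.0051  0.1159]
```

apply_moves(increments=[[[-0.001,0.001,0.005,0],[-0.001,0.001,0.009,0],[-0.001,0.001,0.009,0],[-0.001,0.001,0.009,0],[0,0,0.009,0]]])

```text
t: 14.1
tcp_pos: [0.5144, 0.1822, 0.2139]
tool_rot: [0.97, -0.241, 0.006, -0.002]
force: [0.5, -0.8, 0.2]
finger_gap: 1.002
```

```bash
python3 - <<'E'
from h import *
rel([.510,.1815,.135])
E
```

```text
t 14.1 pos [0.5144 0.1822 0.2139] yaw -27.93 row3 [ 0.0115 -0.0074 -0.9999] F [ 0.5 -0.8  0.2]
rel [-0.0044  0.0033  0.0789]
```

apply_moves(increments=[[[-0.001,0.001,0.009,0],[-0.001,0.001,0.009,0],[-0.001,0.001,0.006,0],[0,0,0,0]]])

```text
t: 14.5
tcp_pos: [0.5091, 0.1807, 0.1853]
tool_rot: [0.97, -0.241, 0.004, -0.001]
force: [-0.9, 0.7, -0.2]
finger_gap: 1.001
```

```bash
python3 - <<'E'
from h import *
rel([.510,.1815,.135])
_,_,s=snap('wrist','w8'); crop('w8',180,170,340,380,3,'w8c')
E
```

```text
t 14.5 pos [0.5091 0.1807 0.1853] yaw -27.94 row3 [ 0.0074 -0.0044 -1.    ] F [-0.9  0.7 -0.2]
rel [ 0.     -0.001   0.0504]
```

View pics/w8.png

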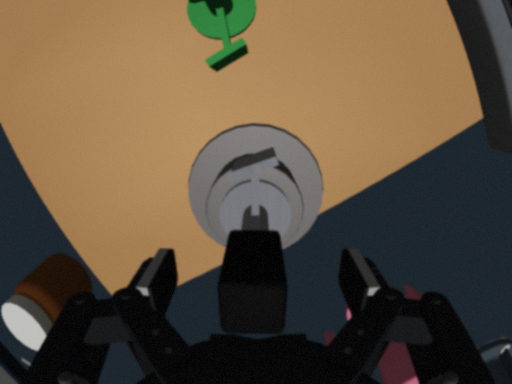

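apply_moves(increments=[[[0,-0.001,0,0],[0,0,0,0],[0,0,0,0],[0,0,0,0],[0,0,0,0]]], fingers=0, newtons=60)

```text
t: 15.05
tcp_pos: [0.5111, 0.1819, 0.187]
tool_rot: [0.97, -0.241, 0.006, -0.002]
force: [0.8, 0.7, -0.9]
finger_gap: 0.322
```

```bash
python3 - <<'E'
from h import *
rel([.510,.1815,.135]); print(manip.sense()['finger_gap'])
E
```

```text
t 15.05 pos [0.5111 0.1819 0.187 ] yaw -27.94 row3 [ 0.011  -0.0071 -0.9999] F [ 0.8  0.7 -0.9]
rel [-0.0013  0.0012  0.052 ]
0.321846247361379
```

apply_moves(increments=[[[0,0,-0.008,0],[0,0,-0.015,0],[0,0,-0.02,0],[0,0,-0.025,0],[0,0,-0.025,0]]])

```text
t: 15.55
tcp_pos: [0.5061, 0.1812, 0.2792]
tool_rot: [0.97, -0.241, -0.001, 0.001]
force: [0.1, -0.3, -2.8]
finger_gap: 0.321
```

apply_moves(increments=[[[0,0,-0.02,0],[0.003,0.006,-0.012,0],[0.006,0.012,-0.006,0],[0.01,0.019,0,0],[0.014,0.026,0,0]]])

```text
t: 16.05
tcp_pos: [0.5048, 0.109, 0.3223]
tool_rot: [0.971, -0.239, 0.001, -0.0]
force: [0.3, -0.8, -3.1]
finger_gap: 0.325
```

```bash
python3 - <<'E'
from h import *
rel([.510,-.2665,.1]); print(manip.sense()['finger_gap'])
E
```

```text
t 16.05 pos [0.5048 0.109  0.3223] yaw -27.6 row3 [ 0.0025 -0.0011 -1.    ] F [ 0.3 -0.8 -3.1]
rel [0.178  0.3306 0.2223]
0.3248333764709309
```

apply_moves(increments=[[[0.012,0.036,0,0],[0.012,0.036,0,0],[0.012,0.036,0,0],[0.012,0.036,0,0],[0.012,0.036,0,0]]])

```text
t: 16.55
tcp_pos: [0.4697, -0.088, 0.3192]
tool_rot: [0.971, -0.238, -0.002, 0.001]
force: [0.2, 0.1, -2.8]
finger_gap: 0.321
```

```bash
python3 - <<'E'
from h import *
rel([.510,-.2665,.1])
E
```

```text
t 16.55 pos [ 0.4697 -0.088   0.3192] yaw -27.51 row3 [-0.0045  0.0023 -1.    ] F [ 0.2  0.1 -2.8]
rel [0.1192 0.1392 0.219 ]
```

apply_moves(increments=[[[0.012,0.034,0,1],[0.012,0.034,0,2],[0.01,0.03,0,1.5],[0.008,0.02,0,0.5],[0.003,0.01,0,0]]])

```text
t: 17.05
tcp_pos: [0.4375, -0.2334, 0.3159]
tool_rot: [0.958, -0.286, -0.007, 0.001]
force: [0.2, 0.3, -2.6]
finger_gap: 0.32
```

apply_moves(increments=[[[0,0,0,0],[0,0,0,0]]])

```text
t: 17.25
tcp_pos: [0.4358, -0.2343, 0.3148]
tool_rot: [0.958, -0.287, -0.008, -0.0]
force: [0.4, 0.4, -2.3]
finger_gap: 0.32
```

```bash
python3 - <<'E'
from h import *
rel([.510,-.2665,.1])
snap('wrist','w9')
E
```

```text
t 17.25 pos [ 0.4358 -0.2343  0.3148] yaw -33.4 row3 [-0.0158  0.0046 -0.9999] F [ 0.4  0.4 -2.3]
rel [ 0.0831 -0.0149  0.2135]
```

View pics/w9.png

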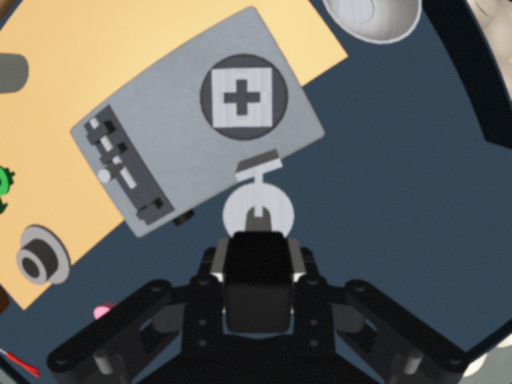

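Clear view: socket square at (242,97) is aligned with the image, the bolt is still across to the keeper, and the stand is empty.

```bash
python3 - <<'E'
from h import *
crop('w9',197,52,287,142,8,'w9c')
E
```

```text
(no output)
```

View pics/w9c.png

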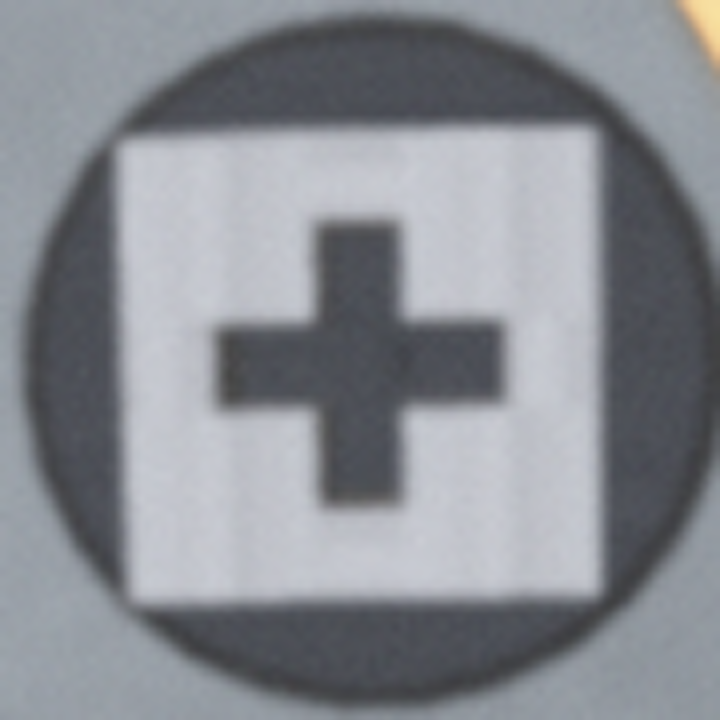

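```bash
python3 - <<'E'
from h import *
Q=lambda u,v,z:w('wrist','w9',197+u/8-.44,52+v/8-.44,z=z)
s=[Q(*a,.1) for a in [(116,135),(603,124),(606,600),(130,606)]]
c=np.mean(s,0);print('sock',c.round(4),Q(360,363,.1).round(4))
for i in range(4):
    e=s[(i+1)%4]-s[i]; print(np.linalg.norm(e).round(4),np.degrees(np.arctan2(e[1],e[0])).round(1))
for a,b in [((217,366),(503,361)),((359,220),(362,505))]:
    e=Q(*b,.1)-Q(*a,.1);print('arm',np.linalg.norm(e).round(4),np.degrees(np.arctan2(e[1],e[0])).round(1))
rel(c)
E
```

```text
sock [ 0.5101 -0.2674  0.1   ] [ 0.5103 -0.2673  0.1   ]
0.057 -122.9
0.0572 147.3
0.0571 56.9
0.0569 -32.7
arm 0.0337 -123.0
arm 0.0341 146.9
t 17.3 pos [ 0.4359 -0.234   0.3148] yaw -33.36 row3 [-0.0159  0.0049 -0.9999] F [-0.5 -0.3 -2.5]
rel [ 0.0838 -0.0139  0.2135]
```

```bash
python3 - <<'E'
from h import *
crop('w9',208,140,308,250,7,'w9d')
E
```

```text
(no output)
```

View pics/w9d.png

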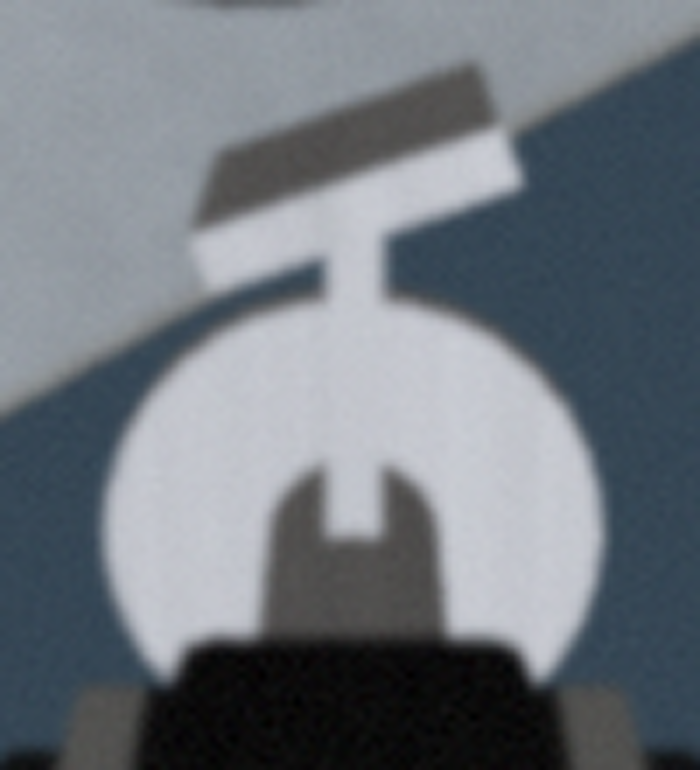

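```bash
python3 - <<'E'
from h import *
from scipy.optimize import least_squares
f=np.load('w9.npz');T=Rn.from_quat(f['r']).as_matrix()
pts=[(103,522),(604,530),(325,298),(390,298),(475,325),(578,425),(128,420),(240,325),(115,600),(598,600)]
for z in [.178,.183]:
    P=np.array([w('wrist','w9',208+u/7-.43,140+v/7-.43,z=z)[:2] for u,v in pts])
    r=least_squares(lambda p:np.hypot(*(P-p[:2]).T)-p[2],[*P.mean(0),.026])
    c=np.r_[r.x[:2],z]
    print(z,c.round(4),r.x[2].round(4),'tool',(T.T@(c-f['p'])).round(4),'fit',np.abs(r.fun).max().round(4))
a=[w('wrist','w9',208+u/7-.43,140+v/7-.43,z=.209) for u,v in [(355,200),(355,510)]]
e=a[0]-a[1];print('padd dir',np.degrees(np.arctan2(e[1],e[0])))
E
```

```text
0.178 [ 0.4287 -0.2317  0.178 ] 0.0274 tool [-0.0052  0.0012  0.1369] fit 0.0004
0.183 [ 0.4305 -0.2329  0.183 ] 0.0267 tool [-0.0031  0.0012  0.1319] fit 0.0004
padd dir -33.33907863317396
```

apply_moves(increments=[[[0.01,-0.002,-0.005,-0.4],[0.02,-0.003,-0.01,0],[0.025,-0.004,-0.02,0],[0.018,-0.003,-0.03,0],[0.006,-0.001,0.02,0]]])

```text
t: 17.8
tcp_pos: [0.5166, -0.2618, 0.3635]
tool_rot: [0.96, -0.279, -0.006, -0.0]
force: [0.4, -2.0, -3.1]
finger_gap: 0.321
```

apply_moves(increments=[[[0.002,0,0.03,0],[0,0,0.01,0],[0,0,0,0]]])

```text
t: 18.1
tcp_pos: [0.5216, -0.2598, 0.3227]
tool_rot: [0.961, -0.275, -0.005, -0.0]
force: [0.0, 0.4, -2.8]
finger_gap: 0.322
```

```bash
python3 - <<'E'
from h import *
rel([.5102,-.2673,.1])
E
```

```text
t 18.1 pos [ 0.5216 -0.2598  0.3227] yaw -31.97 row3 [-0.0099  0.0018 -0.9999] F [ 0.   0.4 -2.8]
rel [-0.0035  0.012   0.2227]
```

apply_moves(increments=[[[-0.001,0.004,-0.01,0.5],[-0.001,0.004,-0.02,0.5],[0,0.003,-0.03,0],[0,0,-0.04,0],[0,0,0.03,0]]])

```text
t: 18.6
tcp_pos: [0.5165, -0.2693, 0.4068]
tool_rot: [0.959, -0.284, 0.002, 0.003]
force: [2.5, -0.5, -2.5]
finger_gap: 0.323
```

apply_moves(increments=[[[0,0,0.05,0],[0,0,0,0],[0,0,0,0]]])

```text
t: 18.9
tcp_pos: [0.5163, -0.27, 0.3621]
tool_rot: [0.959, -0.284, 0.005, 0.004]
force: [0.4, -0.4, -2.8]
finger_gap: 0.316
```

```bash
python3 - <<'E'
from h import *
rel([.5102,-.2673,.1])
E
```

```text
t 18.9 pos [ 0.5163 -0.27    0.3621] yaw -32.98 row3 [ 0.0113  0.005  -0.9999] F [ 0.4 -0.4 -2.8]
rel [-9.60e-03 -2.00e-04  2.62e-01]
```

```bash
cat >> h.py <<'E'
def plan(xy,foot=None):
    s=manip.sense(); T=Rn.from_quat(s['tool_rot']).as_matrix()
    g=s['tcp_pos']+T@np.array([0,0,.052]); d=np.r_[np.array(xy)-g[:2],0]
    fz=g[2]-.113
    if foot is not None: d[2]=foot-fz
    print('t',s['t'].__round__(2),'grasp',g.round(4),'foot z',fz.round(4),'yaw',np.degrees(np.arctan2(T[1,0],T[0,0])).round(2),'row3',T[2].round(4),'F',s['force'].round(1),'M',s['ft_torque'].round(2))
    print('world d',d.round(4),'tool move',(T.T@d).round(4))
E
python3 -c "
from h import *
plan([.5107,-.2665],.106)"
```

```text
t 18.9 grasp [ 0.5167 -0.2705  0.3101] foot z 0.1971 yaw -32.98 row3 [ 0.0113  0.005  -0.9999] F [ 0.4 -0.4 -2.8] M [-0.02 -0.02 -0.01]
world d [-0.006   0.004  -0.0911] tool move [-0.0082 -0.0006  0.091 ]
```

Descend gently, part way.

apply_moves(increments=[[[-0.002,0,0.006,0],[-0.002,0,0.01,0],[-0.002,0,0.012,0],[-0.001,0,0.012,0],[-0.001,0,0.012,0]]])

```text
t: 19.4
tcp_pos: [0.5121, -0.2679, 0.3145]
tool_rot: [0.959, -0.284, 0.011, 0.007]
force: [0.2, -0.1, -2.6]
finger_gap: 0.318
```

apply_moves(increments=[[[0,0,0.008,0],[0,0,0.004,0],[0,0,0,0]]])

```text
t: 19.7
tcp_pos: [0.5111, -0.2672, 0.2983]
tool_rot: [0.959, -0.284, 0.008, 0.005]
force: [-0.0, -0.2, -2.7]
finger_gap: 0.321
```

```bash
python3 -c "
from h import *
plan([.5107,-.2665],.106)
snap('wrist','w10');snap('side','d10');snap('scene','s10')
crop('d10',245,110,345,200,6,'d10c');crop('s10',175,100,275,190,6,'s10c')"
```

```text
t 19.7 grasp [ 0.5117 -0.268   0.2463] foot z 0.1333 yaw -32.98 row3 [ 0.0184  0.0057 -0.9998] F [-0.  -0.2 -2.7] M [ 0.02 -0.02  0.04]
world d [-0.001   0.0015 -0.0273] tool move [-0.0022 -0.0009  0.0273]
```

View pics/w10.png

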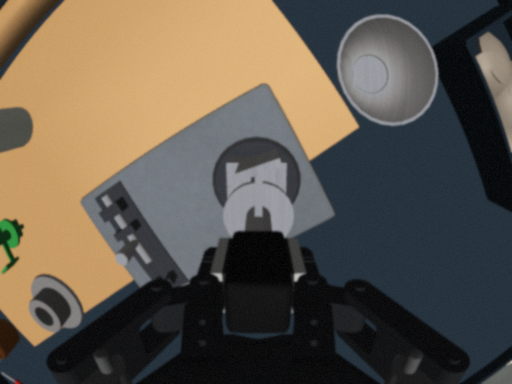

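View pics/d10c.png

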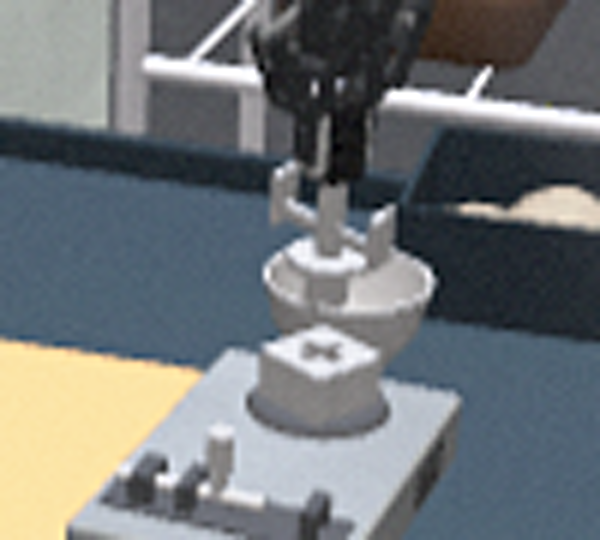

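View pics/s10c.png

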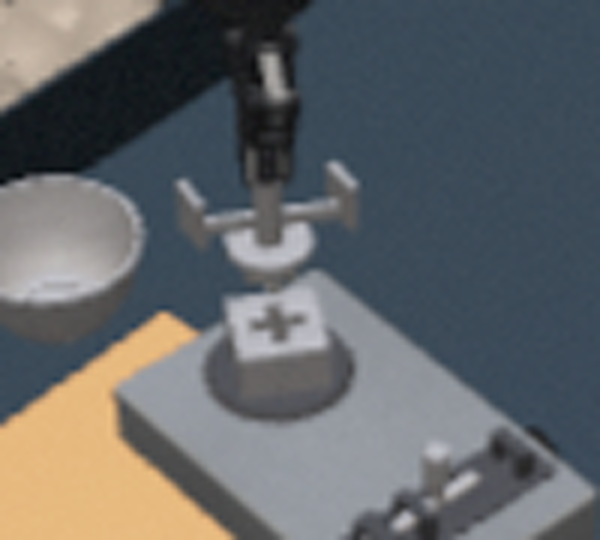

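```bash
python3 - <<'E'
from h import *
import subprocess
crop('s10',195,125,245,165,16,'s10d');crop('d10',280,125,320,175,12,'d10d')
def proj(n,X):
    m=manip.camera_model(n);c=np.array(m['R'])@X+m['t'];p=np.array(m['mtx'])@c;return p[:2]/p[2]
for n,(u,v) in [('scene',(175+277/6,100+321/6)),('side',(245+322/6,110+352/6))]:
    S=w(n,'s10' if n=='scene' else 'd10',u,v,z=.1);print(n,S)
    o={'scene':(195,125,16),'side':(280,125,12)}[n]
    for z in [.1,.133,.165,.19,.22]:
        p=proj(n,np.r_[S[:2],z]);print(z,((p-o[:2])*o[2]).round(1))
    p0=proj(n,np.array([S[0],S[1],.15]))
    for d in [(.001,0,0),(0,.001,0)]: print(((proj(n,np.array([S[0],S[1],.15])+d)-p0)*o[2]).round(2))
E
```

```text
scene [ 0.50698979 -0.26416202  0.1       ]
0.1 [418.7 456. ]
0.133 [412.8 350.5]
0.165 [407.  245.2]
0.19 [402.3 160.7]
0.22 [396.5  56.7]
[-3.21  2.11]
[3.03 2.09]
side [ 0.50528316 -0.26328371  0.1       ]
0.1 [224. 524.]
0.133 [230.6 431.1]
0.165 [237.1 339.1]
0.19 [242.3 265.9]
0.22 [248.6 176.5]
[-3.05 -0.48]
[-0.81  1.2 ]
```

View pics/s10d.png

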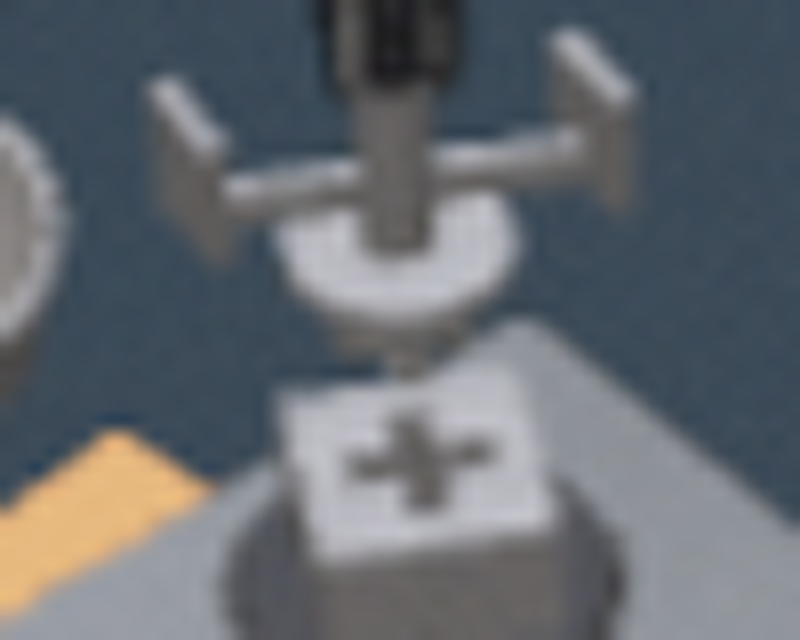

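View pics/d10d.png

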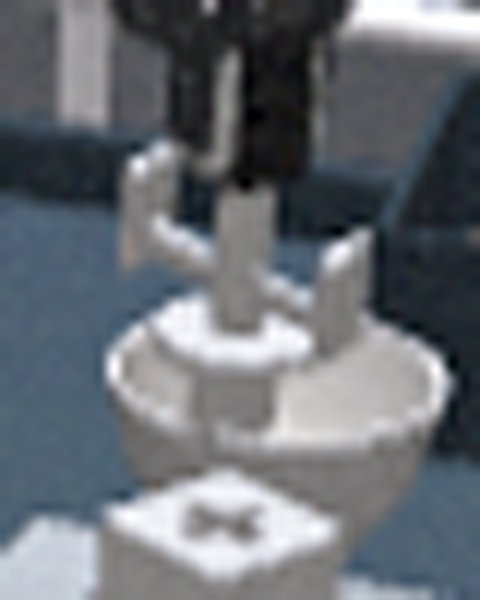

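apply_moves(increments=[[[0,0,-0.01,0],[0,0,-0.02,0],[0,0,-0.02,0],[0,0,-0.01,0],[0,0,0,0]]])

```text
t: 20.35
tcp_pos: [0.5115, -0.2671, 0.3661]
tool_rot: [0.959, -0.284, 0.012, 0.007]
force: [0.1, -0.1, -3.0]
finger_gap: 0.323
```

```bash
python3 -c "
from h import *
plan([.5107,-.2665],.106)"
```

```text
t 20.35 grasp [ 0.5125 -0.2682  0.3141] foot z 0.2011 yaw -32.97 row3 [ 0.0267  0.0065 -0.9996] F [ 0.1 -0.1 -3. ] M [ 0.02  0.04 -0.01]
world d [-0.0018  0.0017 -0.0951] tool move [-0.005 -0.001  0.095]
```

apply_moves(increments=[[[0,0,0.01,0],[0,0,0.02,0],[0,0,0.03,0],[0,0,-0.03,0],[0,0,0,0]]])

```text
t: 20.85
tcp_pos: [0.5109, -0.2669, 0.3277]
tool_rot: [0.959, -0.284, 0.008, 0.005]
force: [1.9, -0.3, -2.5]
finger_gap: 0.321
```

```bash
python3 -c "
from h import *
plan([.5107,-.2665],.106)"
```

```text
t 20.85 grasp [ 0.5115 -0.2677  0.2757] foot z 0.1627 yaw -32.98 row3 [ 0.0183  0.0057 -0.9998] F [ 1.9 -0.3 -2.5] M [-0.11 -0.1  -0.  ]
world d [-0.0008  0.0012 -0.0567] tool move [-0.0024 -0.0009  0.0566]
```

apply_moves(increments=[[[0,0,-0.01,0],[0,0,-0.015,0],[0,0,-0.02,0],[0,0,-0.02,0],[0,0,-0.015,0]]])

```text
t: 21.35
tcp_pos: [0.5072, -0.2638, 0.4031]
tool_rot: [0.959, -0.284, 0.0, 0.002]
force: [0.4, -0.6, -2.1]
finger_gap: 0.319
```

apply_moves(increments=[[[0,0,-0.005,0],[0,0,0.01,0],[0,0,0.02,0],[0,0,0.03,0],[0,0,0.04,0]]])

```text
t: 21.85
tcp_pos: [0.5098, -0.2662, 0.3104]
tool_rot: [0.959, -0.284, 0.009, 0.006]
force: [0.7, -1.1, -3.3]
finger_gap: 0.316
```

apply_moves(increments=[[[0,0,-0.03,0],[0,0,-0.03,0],[0,0,0,0]]])

```text
t: 22.15
tcp_pos: [0.5042, -0.2619, 0.3522]
tool_rot: [0.959, -0.284, -0.009, -0.001]
force: [0.7, -0.2, -1.1]
finger_gap: 0.321
```

```bash
python3 -c "
from h import *
plan([.5107,-.2665],.106)"
```

```text
t 22.15 grasp [ 0.5034 -0.2615  0.3002] foot z 0.1872 yaw -33.03 row3 [-0.0174  0.0021 -0.9998] F [ 0.7 -0.2 -1.1] M [-0.08 -0.08 -0.02]
world d [ 0.0073 -0.005  -0.0812] tool move [0.0103 0.0001 0.081 ]
```

apply_moves(increments=[[[0.002,0,0.02,0],[0.002,0,0.015,0],[0.002,0,0.008,0],[0.001,0,0.004,0],[0,0,0,0]]])

```text
t: 22.65
tcp_pos: [0.5071, -0.2637, 0.2967]
tool_rot: [0.959, -0.284, -0.012, -0.003]
force: [-1.2, 0.8, -2.4]
finger_gap: 0.318
```

```bash
python3 -c "
from h import *
plan([.5103,-.2663],.106)"
```

```text
t 22.65 grasp [ 0.506  -0.263   0.2447] foot z 0.1317 yaw -33.04 row3 [-0.0241  0.0014 -0.9997] F [-1.2  0.8 -2.4] M [ 0.04 -0.01 -0.04]
world d [ 0.0043 -0.0033 -0.0257] tool move [0.006  0.0004 0.0255]
```

apply_moves(increments=[[[0.001,0,-0.01,0],[0.001,0,-0.02,0],[0,0,-0.03,0],[0,0,-0.04,0],[0,0,0.03,0]]])

```text
t: 23.15
tcp_pos: [0.5132, -0.2678, 0.3778]
tool_rot: [0.959, -0.284, -0.005, 0.0]
force: [1.8, -2.3, -2.5]
finger_gap: 0.316
```

apply_moves(increments=[[[0,0,0.05,0],[0,0,0,0],[0,0,0,0]]])

```text
t: 23.45
tcp_pos: [0.5134, -0.268, 0.3316]
tool_rot: [0.959, -0.284, -0.002, 0.001]
force: [1.3, -0.0, -1.6]
finger_gap: 0.318
```

```bash
python3 -c "
from h import *
plan([.5103,-.2663],.106)"
```

```text
t 23.45 grasp [ 0.5132 -0.2681  0.2796] foot z 0.1666 yaw -33.02 row3 [-0.0023  0.0035 -1.    ] F [ 1.3 -0.  -1.6] M [ 0.   -0.04 -0.  ]
world d [-0.0029  0.0018 -0.0606] tool move [-0.0033 -0.0001  0.0606]
```

apply_moves(increments=[[[-0.001,0,0.004,0],[-0.001,0,0.008,0],[-0.001,0,0.008,0],[0,0,0.008,0],[0,0,0.008,0]]])

```text
t: 23.95
tcp_pos: [0.5132, -0.2682, 0.3004]
tool_rot: [0.959, -0.284, 0.004, 0.004]
force: [-0.8, 0.4, -2.4]
finger_gap: 0.318
```

apply_moves(increments=[[[0,0,0.006,0],[0,0,0.005,0],[0,0,0.003,0]]])

```text
t: 24.25
tcp_pos: [0.5128, -0.268, 0.2836]
tool_rot: [0.959, -0.284, 0.003, 0.003]
force: [0.6, -0.1, -3.0]
finger_gap: 0.32
```

```bash
python3 -c "
from h import *
plan([.5103,-.2663],.106)"
```

```text
t 24.25 grasp [ 0.513  -0.2684  0.2316] foot z 0.1186 yaw -33.01 row3 [ 0.007   0.0044 -1.    ] F [ 0.6 -0.1 -3. ] M [-0.02  0.   -0.02]
world d [-0.0027  0.0021 -0.0126] tool move [-0.0035 -0.0004  0.0126]
```

apply_moves(increments=[[[-0.002,0,0.002,0],[-0.001,0,0.002,0],[0,0,0.001,0],[0,0,0,0]]])

```text
t: 24.65
tcp_pos: [0.5101, -0.2663, 0.2777]
tool_rot: [0.959, -0.284, 0.002, 0.003]
force: [-0.7, 0.1, -2.6]
finger_gap: 0.319
```

```bash
python3 - <<'E'
from h import *
plan([.5103,-.2663],.106)
snap('scene','s11');snap('side','d11');crop('s11',195,125,245,165,16,'s11d');crop('d11',275,125,325,175,12,'d11d')
E
```

```text
t 24.65 grasp [ 0.5102 -0.2667  0.2257] foot z 0.1127 yaw -33.01 row3 [ 0.0063  0.0043 -1.    ] F [-0.7  0.1 -2.6] M [0.02 0.02 0.02]
world d [ 0.0001  0.0004 -0.0067] tool move [-0.0002 -0.0004  0.0067]
```

View pics/s11d.png

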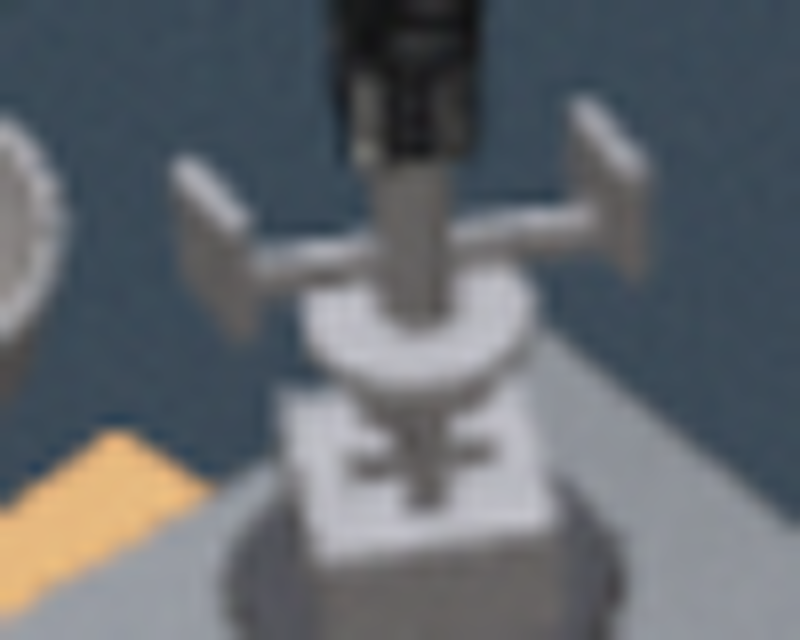

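View pics/d11d.png

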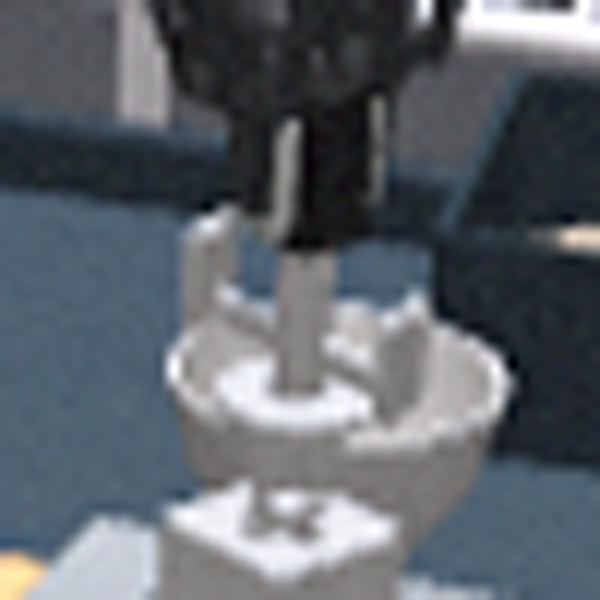

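apply_moves(increments=[[[0.0017,0.0004,0.003,0],[0,0,0.004,0],[0,0,0.003,0],[0,0,0.002,0]]])

```text
t: 25.15
tcp_pos: [0.512, -0.2682, 0.2658]
tool_rot: [0.959, -0.284, 0.004, 0.003]
force: [-1.3, -0.3, -2.8]
finger_gap: 0.324
```

```bash
python3 - <<'E'
from h import *
plan([.5112,-.2678],.100)
snap('scene','s12');snap('side','d12');crop('s12',195,125,245,165,16,'s12d');crop('d12',275,125,325,175,12,'d12d')
E
```

```text
t 25.15 grasp [ 0.5122 -0.2687  0.2138] foot z 0.1008 yaw -33.01 row3 [ 0.0088  0.0046 -1.    ] F [-1.3 -0.3 -2.8] M [ 0.03  0.01 -0.03]
world d [-0.001   0.0009 -0.0008] tool move [-0.0013 -0.0002  0.0007]
```

View pics/s12d.png

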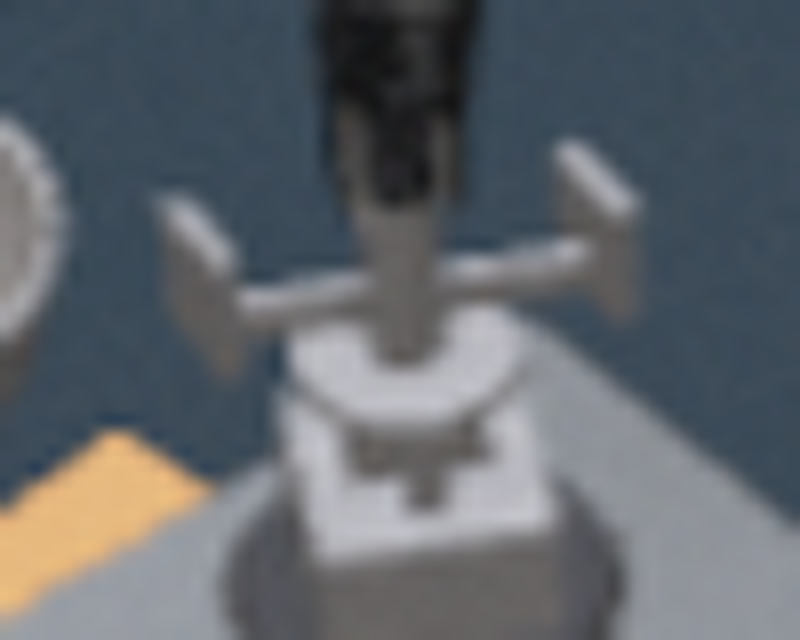

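View pics/d12d.png

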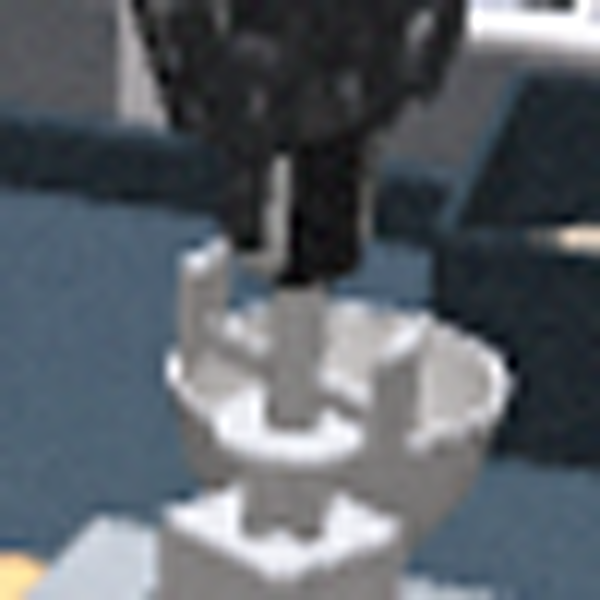

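apply_moves(increments=[[[-0.0013,-0.0002,0,0],[0,0,0,0],[0,0,0.002,0],[0,0,0.002,0]]])

```text
t: 25.65
tcp_pos: [0.511, -0.2673, 0.2618]
tool_rot: [0.959, -0.284, 0.004, 0.003]
force: [0.9, 0.1, -2.8]
finger_gap: 0.318
```

```bash
python3 - <<'E'
from h import *
plan([.5112,-.2678],.100)
E
```

```text
t 25.65 grasp [ 0.5113 -0.2677  0.2098] foot z 0.0968 yaw -33.01 row3 [ 0.0091  0.0045 -0.9999] F [ 0.9  0.1 -2.8] M [0.05 0.02 0.  ]
world d [-0.0001 -0.0001  0.0032] tool move [ 0.      0.0001 -0.0032]
```

apply_moves(increments=[[[0,0,0.003,0],[0,0,0.003,0],[0,0,0.003,0]]])

```text
t: 25.95
tcp_pos: [0.5112, -0.2673, 0.2523]
tool_rot: [0.959, -0.284, 0.004, 0.003]
force: [-0.0, -0.1, -2.5]
finger_gap: 0.319
```

```bash
python3 - <<'E'
from h import *
plan([.5112,-.2678],.100)
E
```

```text
t 25.95 grasp [ 0.5115 -0.2678  0.2003] foot z 0.0873 yaw -33.01 row3 [ 0.0098  0.0043 -0.9999] F [-0.  -0.1 -2.5] M [ 0.02 -0.01  0.03]
world d [-0.0003 -0.      0.0127] tool move [-0.0001  0.0003 -0.0127]
```

apply_moves(increments=[[[0,0,0.003,0],[0,0,0.003,0],[0,0,0.003,0]]])

```text
t: 26.25
tcp_pos: [0.5114, -0.2674, 0.2431]
tool_rot: [0.959, -0.284, 0.004, 0.003]
force: [-1.5, 1.3, 3.3]
finger_gap: 0.32
```

```bash
python3 - <<'E'
from h import *
plan([.5112,-.2678],.100)
E
```

```text
t 26.25 grasp [ 0.5117 -0.2679  0.1911] foot z 0.0781 yaw -33.0 row3 [ 0.0097  0.0042 -0.9999] F [-1.5  1.3  3.3] M [ 0.31  0.31 -0.02]
world d [-0.0005  0.0001  0.0219] tool move [-0.0002  0.0003 -0.0219]
```

apply_moves(increments=[[[-0.0003,0,0.003,0],[0,0,0.003,0],[0,0,0.003,0]]])

```text
t: 26.55
tcp_pos: [0.5114, -0.2675, 0.237]
tool_rot: [0.959, -0.284, 0.005, 0.004]
force: [-7.2, 3.9, 28.0]
finger_gap: 0.322
```

```bash
python3 - <<'E'
from h import *
plan([.5112,-.2678],.072)
E
```

```text
t 26.55 grasp [ 0.5118 -0.268   0.185 ] foot z 0.072 yaw -32.99 row3 [ 0.0111  0.0045 -0.9999] F [-7.2  3.9 28. ] M [1.04 1.1  0.01]
world d [-0.0006  0.0002  0.    ] tool move [-0.0006  0.0001 -0.    ]
```

apply_moves(increments=[[[-0.0005,0,0.0015,0],[0,0,0.0015,0]]])

```text
t: 26.75
tcp_pos: [0.5112, -0.2673, 0.237]
tool_rot: [0.959, -0.284, 0.006, 0.004]
force: [-3.0, 3.1, 10.3]
finger_gap: 0.321
```

```bash
python3 - <<'E'
from h import *
plan([.5112,-.2678],.072)
snap('scene','s13');snap('side','d13');snap('wrist','w13');crop('s13',195,125,245,165,16,'s13d');crop('d13',265,115,335,185,8,'d13d')
plan([.5112,-.2678],.072)
E
```

```text
t 26.75 grasp [ 0.5116 -0.2679  0.185 ] foot z 0.072 yaw -32.99 row3 [ 0.0131  0.0046 -0.9999] F [-3.   3.1 10.3] M [0.61 0.69 0.01]
world d [-0.0004  0.0001 -0.    ] tool move [-0.0004  0.0002  0.    ]
t 26.9 grasp [ 0.5116 -0.2678  0.185 ] foot z 0.072 yaw -32.99 row3 [ 0.013   0.0046 -0.9999] F [-2.6  2.3 10.9] M [ 0.69  0.64 -0.03]
world d [-0.0004  0.     -0.    ] tool move [-0.0004  0.0002  0.    ]
```

View pics/s13d.png

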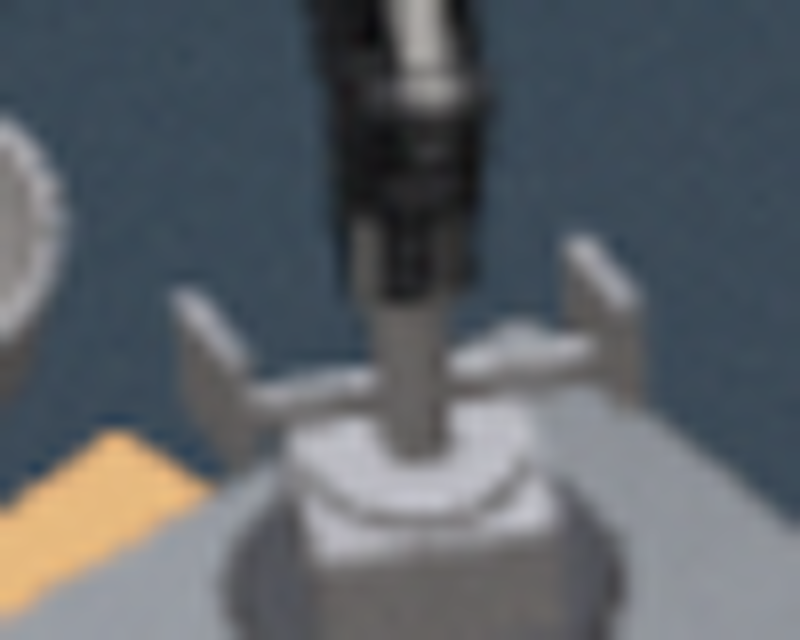

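View pics/d13d.png

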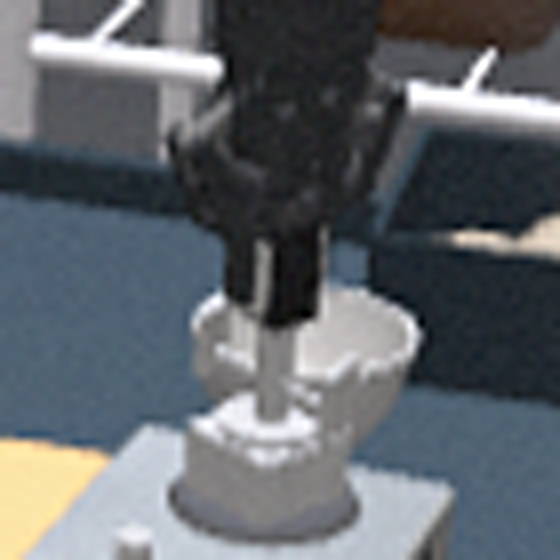

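View pics/s13.png

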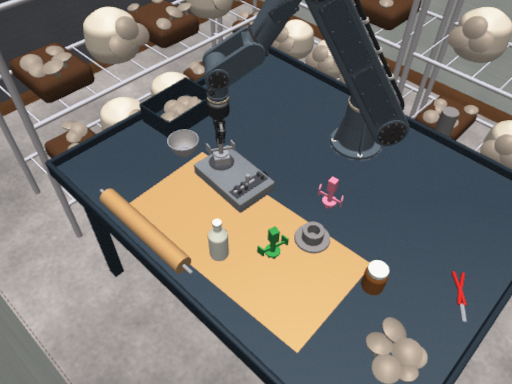

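apply_moves(increments=[[[-0.0003,0,0.0025,0]]])

```text
t: 27.0
tcp_pos: [0.5111, -0.2672, 0.237]
tool_rot: [0.959, -0.284, 0.006, 0.004]
force: [-4.7, 3.7, 22.2]
finger_gap: 0.32
```

```bash
python3 - <<'E'
from h import *
plan([.5112,-.2678],.072)
crop('s13',225,160,275,210,12,'s13b')
E
```

```text
t 27.0 grasp [ 0.5116 -0.2679  0.185 ] foot z 0.072 yaw -32.98 row3 [ 0.0143  0.0048 -0.9999] F [-4.7  3.7 22.2] M [ 0.99  0.92 -0.06]
world d [-0.0004  0.0001  0.    ] tool move [-0.0004  0.0002 -0.    ]
```

View pics/s13b.png

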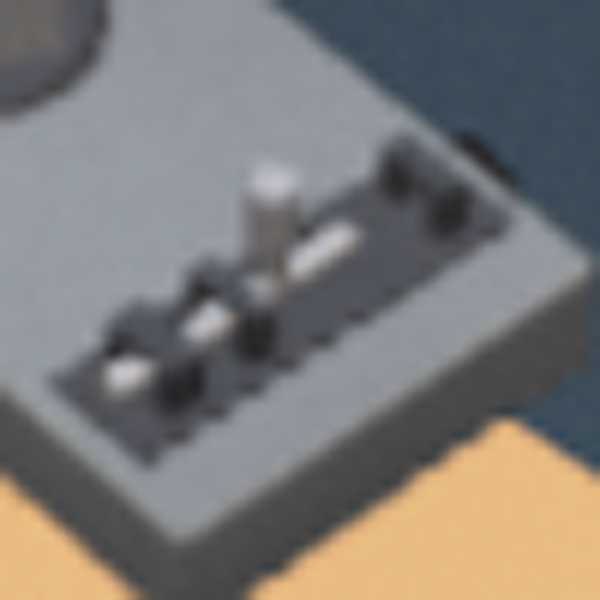

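```bash
python3 -c "
from station import manip
print(manip.sign_off()); s=manip.sense(); print(s['t'],s['force'],s['tcp_pos'])"
```

```text
the job is handed in; nothing more can be done
None
the job is handed in; nothing more can be done
```

The job is done and handed in at about 27 s. The bolt is locked, and the agitator is home in the drive socket, still gripped and pressed down.

- **Bolt:** I pushed the knob with the closed fingers until it met the stop, at about 23 N. The camera measured about 32 mm of travel, which fits a start within the 0 to 10 mm range. The last scene picture shows the bolt's tip through the keeper.
- **Agitator:** I took the black-handled agitator from the stand and turned it about 5° to the socket's yaw (-33°). It went in with no side contact until the ejector spring took up.
- **Last checks:** The foot is at z = 0.072 m, which is 28 mm below the mouth. The flange is seated in both fixed-camera views. The arm is pressing with about 22 N, and the handle is held at a grip setting of 60 N.
- **Other objects:** Nothing else was touched. The bottle, bowl, jar and both look-alikes are where they were.

**What was off:**
- **Tilt:** Contact and quick moves left the tool tilted by up to about 3.5°, and I corrected this several times. At the end it was about 0.9° off vertical.
- **Side force:** A residual side force of about 6 N remains.
- **Camera disagreement:** The fixed and wrist cameras differed by about 3–4 mm on absolute position, so I centred the agitator by comparing it with the socket in the pictures.

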